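Lower the ratchet electrode arm into a beaker

TASK

The arm of the pH electrode stand is raised, and an empty glass beaker stands in front of it. Working only with the fingertips, gripping and lifting nothing, gently push the beaker along the bench until it stands home in the curved rod stop under the electrode; then press the red thumb pad on the arm down to free its ratchet pawl and keep pushing, without forcing it, until the arm has come down past its teeth to its stop with the electrode in the beaker. Finish with the hand clear, the pawl sprung back into the teeth, and the bottles and vial standing where they were.

Things in the scene. Friction and masses are not known exactly. Their poses are not given: they have to be found in the camera images.
- electrode_stand: Fixed stand: grey base plate 115 x 125 x 14 mm, steel post with a toothed ratchet wheel (60 mm radius) at its top, silver arm. Origin on the bench at the middle of the beaker's place; z up; +y points along the bench to the post's axis, 207 mm away. The arm lies over that line, from the post towards -y. The side to -x is open for the beaker, which goes in along +x, up to 35 degrees off.
- beaker_seat (a point): Point on the bench where the middle of the beaker's foot belongs. A steel rod 10 mm thick, its centre line 32 mm above the bench, is bent in a half circle of 33 mm inner radius round this point on its +x side (of the stand) and stops the beaker's wall; its end runs on to a collar on the post.
- beaker_mid (a point): Middle, half-way up, of the loose, empty, clear glass beaker: 63 mm outside diameter, 91 mm high, wall 2.5 mm, 70 to 130 g. Pushed 20 to 40 mm above the bench it slides and does not tip.
- beaker: The same beaker; origin at the centre of its underside, z up when it stands.
- electrode_arm (a joint): Arm angle at the post-top hinge, rad, growing as the arm swings down: at 0 the arm rises outward at 0.40 rad to level; 0.59, the bottom stop, is 0.19 rad below level. Starts from -0.10 to 0.08. Stiff friction hinge: it stays where left; with the pawl free, about 8 to 12 N on the pad moves it. With the pawl in the teeth it goes down by at most one tooth (0.2 rad).
- pawl (a joint): Turn of the brass pawl on the arm, rad: below 0.05 with its hook home between the teeth, more when it rests on a tooth's slope, clear of all teeth above 0.15, end of travel 0.19. A spring returns it: 1 to 3 N on the thumb pad starts it, 4 to 6 N presses it fully (17 mm of pad travel). It must stay pressed while the arm goes down, as it does when the arm is pushed by this pad.
- thumb_pad (a point): Middle of the top face of the red thumb pad (28 mm across the arm, 34 mm along it) on the pawl's tail. At rest it is 145 mm from the hinge along the arm and 34 mm square off the line from the hinge to the arm's end pin, on its upper side; it slopes and travels with the arm, on an arc about the hinge. Free above. (The point's axes are the stand's turned by the arm and pawl angles.)
- post_hinge (a point): Hinge of the arm, 225 mm above the bench, on the post's axis; hinge axis along the stand's x.
- electrode_tip (a point): Lower end of the upright electrode, 12 mm thick, hung from the arm's end (a parallel rod keeps it upright). Arm at its stop: 22 mm above the bench, within 3 mm of being over beaker_seat; arm raised: above the beaker's rim. Its holder and blue cap reach 52 mm above the arm's end pin, which is 190 mm from the hinge.
- wash_bottle: Bystander: loose white wash bottle with a red cap, 70 mm wide, 165 mm high; origin under its centre.
- amber_bottle: Bystander: loose amber dropper bottle, 52 mm wide, 140 mm high; origin under its centre.
- vial: Bystander: loose sample vial with a black cap, 23 mm wide, 52 mm high; origin under its centre.

How it is judged (in metres and radians):
On the way, in this order (a step that is already met when the one before it is completed fails the run):
1. the beaker stands in the rod stop under the electrode (within 9 mm of its place), with the arm still raised (horizontal distance between beaker_mid and beaker_seat below 0.009 m and angle between beaker's own z axis and vertical below 0.15 rad and value of joint electrode_arm below 0.25 rad), for 0.2 s.
2. the pawl is pressed clear of the teeth while the arm is still raised (value of joint pawl above 0.15 rad and value of joint electrode_arm below 0.35 rad), for 0.05 s.
3. the arm is down at its stop (value of joint electrode_arm above 0.565 rad), for 0.1 s.
At the end, for the whole second after the job is handed in: The arm is down at its stop (joint above 0.565 of 0.59 rad) with the pawl back in the teeth (below 0.05 rad); the beaker stands upright on the bench, at rest, within 12 mm of its place, and the electrode's end hangs inside it, within 20 mm of its middle and less than 35 mm above the bench (value of joint electrode_arm above 0.565 rad and value of joint pawl below 0.05 rad and horizontal distance between beaker_mid and beaker_seat below 0.012 m and angle between beaker's own z axis and vertical below 0.15 rad and height (world z) of beaker below 0.004 m and horizontal distance between electrode_tip and beaker_mid below 0.02 m and height (world z) of electrode_tip below 0.035 m and linear speed of beaker below 0.02 m/s); the robot touches nothing.
It fails at once if the beaker is lifted off the bench (10 mm) or tipped (0.35 rad) (height (world z) of beaker above 0.01 m or angle between beaker's own z axis and vertical above 0.35 rad).
It fails at once if the beaker is squeezed or pushed hard (over 25 N) (contact force between the fingers and beaker above 25 N).
It fails at once if the arm is lifted (more than 0.08 rad above its highest start) (value of joint electrode_arm below -0.18 rad).
It fails at once if the arm or pawl is forced (over 45 N from the fingers) (contact force between the fingers and electrode_arm above 45 N).
It fails at once if a bottle or the vial is moved (25 mm) or knocked over (distance of any of wash_bottle, amber_bottle, vial from where it was at the start of the episode above 0.025 m or angle between any of wash_bottle, amber_bottle, vial's own z axis and vertical above 0.4 rad).
It also fails if it takes over 54 s, if anything falls off the work surface, if the arm or the gripper's body presses on something with over 40 N, if the wrist force passes 120 N, or if a joint passes its speed limit or range.

ROBOT

A 7-joint arm with a two-finger parallel gripper is mounted at the origin on a cart in front of the work surface, level with it; the furniture and walls round the work are solid. World frame = base frame: x ahead of the robot, y to its left, z up, the work surface at z = 0. Lengths are in m, angles in degrees, forces in N, time in s.
With the tool pointing down it reaches from about 0.425 to 0.875 m from the base axis. Payload 4.7 kg.
Tool frame: the origin (TCP) lies between the finger pads; the fingertips stand 14 mm ahead of it and the grasp point (between the pads) lies 5 mm behind it (env.tip_reach is the distance from the TCP to the fingertips, in m); z points along the fingers, y is the direction in which the jaws open and shut (so a half turn about z gives the same grasp; the last joint's range is limited). The gripper opens to 87 mm and grips with 3 to 60 N. Pads are 19 mm wide; open, the fingers measure 117 mm over their backs; the gripper's body (75 mm by 190 mm) begins 51 mm behind the grasp point.
Start: joints at [65.609, 18.392, -4.016, 83.108, 1.295, 78.541, -3.26], TCP at [0.277, -0.588, 0.237] pointing down, gripper open.
Joint ranges: [-163.93, 163.93], [-17.29, 119.83], [-79.2, 71.16], [3.27, 140.29], [-89.18, 269.18], [5.43, 117.66], [-154.24, 154.24]. Speed limits (degrees/s): [147.25, 147.25, 180, 180, 180, 180, 180].

INTERFACE

Orientations are given as [roll, pitch, yaw] about the fixed x, y, z axes, in that order (R = Rz(yaw) Ry(pitch) Rx(roll)).
In Python, from cell import env gives the robot as it stands. The module is installed in compiled form; this text tells all that it offers.
- The arm moves only by the shell command python3 -m pendant 'ROWS' [FORCE]. ROWS is JSON, a list of rows, each an object of numbers: "rx", "ry", "rz": the turn, a rotation vector about the tool's x, y, z in degrees; "tx", "ty", "tz": the shift along the tool's x, y, z in mm; "jaw": the finger opening in mm, from 0 to 87. In form: [{"rx": .., "ry": .., "rz": .., "tx": .., "ty": .., "tz": .., "jaw": ..}, ...]. A call has 1 to 20 rows; each row shifts and turns the commanded pose from where the row before left it, along the tool's axes as they then stand; what a row does not reach is not made up. A row lasts 1/12 s, in which the tool goes at most 41.7 mm and 7.16 degrees, less where a joint would pass 70% of its speed; a pose out of reach is approached as far as the arm can. A call with a gripper value outside its range is refused whole. The fingers move at their own pace and stop on an object; FORCE is the grip in N (left out, the last holds). Time passes only in rows, so rows that do not move let the fingers close. It gives the time, the measured TCP pose, the force and the opening at its end, in the units of the state.
- env.get_obs(): the state, without advancing time (a new reading comes with each control period).
- env.read_camera(name): name is "scene" or "top" or "wrist"; returns a dict with "img" (400x640x3 uint8, red, green, blue), "range_z" (400x640 float32, m along the optical axis (not along the pixel's ray), 0 where there is no reading), "vertical_fov" (degrees; the focal length in pixels is half the picture's height over the tangent of half this angle, whatever the lens; pixels are square), "cx", "cy" (the principal point, pixels), "distortion" ([k1, k2, p1, p2, k3] as OpenCV has them; the pictures are not rectified), "world_to_cam" (4x4, takes a point from world to camera coordinates). Camera axes: x right, y up, looking along -z (the intrinsics and any distortion apply to the point x, -y, -z); pixel columns grow to the right and rows downward; lengths in m; the calibration is good to about 2 mm. A picture is of the moment at which its call begins.
- env.sign_off(): hands the job in, once; it reports no verdict.
The state is a dict: "time_s": time; "qpos": joint angles; "joint_velocities": joint speeds; "effort": joint torques, N m; "tool_pos": TCP position; "tool_rot": TCP orientation; "force": force on the tool from outside, world axes, zero at the start; "wrist_torque": the same for the moment, N m; "grip_width": finger opening in m.
Only numpy, scipy, OpenCV 4.12 (cv2) and the standard library are available. Lean on these libraries where they do the work, as an engineer would, in place of code of your own. Each camera call takes 0.05 s, during which the arm holds its last target.

## Working session

There is one attempt and no reset: what is moved stays moved. The work goes in short steps, Python scripts to look and compute and a shell command to move; the robot and the scene stay as the last step left them, time stands still between calls to the robot, and variables do not carry over. Pictures are saved under pics/ and viewed, and the job is handed in when it is done.

```bash
mkdir -p pics
cat > h.py <<'E'
import numpy as np, cv2
from cell import env
def cam(name,fn=None):
    c=env.read_camera(name)
    if fn: cv2.imwrite('pics/'+fn,c['img'][:,:,::-1])
    return c
def K(c):
    f=200/np.tan(np.radians(c['vertical_fov'])/2)
    return np.array([[f,0,c['cx']],[0,f,c['cy']],[0,0,1]])
def ray(c,u,v):
    p=cv2.undistortPoints(np.array([[[u,v]]],float),K(c),np.array(c['distortion'],float))[0,0]
    T=np.linalg.inv(c['world_to_cam'])
    d=T[:3,:3]@np.array([p[0],-p[1],-1]); return T[:3,3],d
def px(c,u,v):
    o,d=ray(c,u,v); return o+d*c['range_z'][int(v),int(u)]
def onz(c,u,v,z):
    o,d=ray(c,u,v); return o+d*(z-o[2])/d[2]
def proj(c,P):
    P=np.atleast_2d(P); q=(c['world_to_cam']@np.c_[P,np.ones(len(P))].T)[:3]
    q=(np.diag([1,-1,-1])@q).T.copy()
    return cv2.projectPoints(q,np.zeros(3),np.zeros(3),K(c),np.array(c['distortion'],float))[0][:,0]
E
python3 - <<'E'
from h import *
import pickle
o=env.get_obs();print(o)
d={n:cam(n,n+'0.png') for n in ['scene','top','wrist']}
pickle.dump(d,open('c0.pkl','wb'))
for n in d: print(n,{k:v for k,v in d[n].items() if k not in('img','range_z')})
E
```

```text
{'time_s': 0.0, 'qpos': array([65.61140157, 18.43953105, -4.01447988, 83.17324494,  1.29583168,
       78.54015109, -3.26098168]), 'joint_velocities': array([ 0.06432253,  0.03611015, -0.01965176,  0.06449119, -0.0332538 ,
        0.01418472, -0.09511005]), 'effort': array([-1.85166323e-04, -4.91286385e+01, -4.03821990e-01, -3.12527955e+01,
       -6.38072868e-02,  4.36350110e-02,  1.73114868e-04]), 'tool_pos': array([ 0.27644373, -0.58772087,  0.23547052]), 'tool_rot': array([-1.79892355e+02,  6.78165171e-03,  2.51965042e+01]), 'force': array([-0.25636852, -0.07313284,  0.03536088]), 'wrist_torque': array([-0.01114669, -0.02744918, -0.03077293]), 'grip_width': 0.08698616985711566}
scene {'vertical_fov': 57.39023317041559, 'cx': 315.5239399301113, 'cy': 192.44337966623578, 'distortion': array([-0.03599484,  0.        ,  0.        ,  0.        ,  0.        ]), 'world_to_cam': array([[ 0.69929651, -0.7147338 ,  0.01183153, -0.46538197],
       [ 0.48203781,  0.48371923,  0.73051712, -0.46849699],
       [-0.52784841, -0.50514482,  0.68279189, -0.62127924],
       [ 0.        ,  0.     
[... 218 characters left out ...]
d_to_cam': array([[-0.01212463, -0.9999254 ,  0.00147904,  0.04457224],
       [ 0.97886072, -0.01156716,  0.20420063, -0.69476343],
       [-0.20416829,  0.00392363,  0.97892794, -0.91817269],
       [ 0.        ,  0.        ,  0.        ,  1.        ]])}
wrist {'vertical_fov': 67.40624629302748, 'cx': 321.13579078919656, 'cy': 201.83791001980507, 'distortion': array([-0.03827206,  0.        ,  0.        ,  0.        ,  0.        ]), 'world_to_cam': array([[ 0.42456673, -0.90539173, -0.00298286, -0.64926835],
       [ 0.86448319,  0.4063582 , -0.29587468,  0.03494097],
       [ 0.2690946 ,  0.12303991,  0.95522211, -0.39316359],
       [ 0.        ,  0.        ,  0.        ,  1.        ]])}
```

View pics/scene0.png

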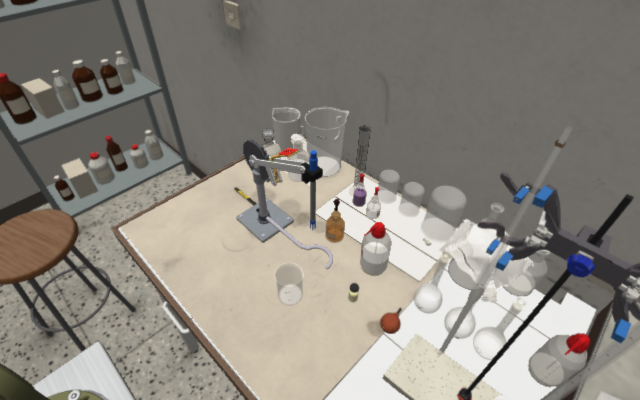

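View pics/top0.png

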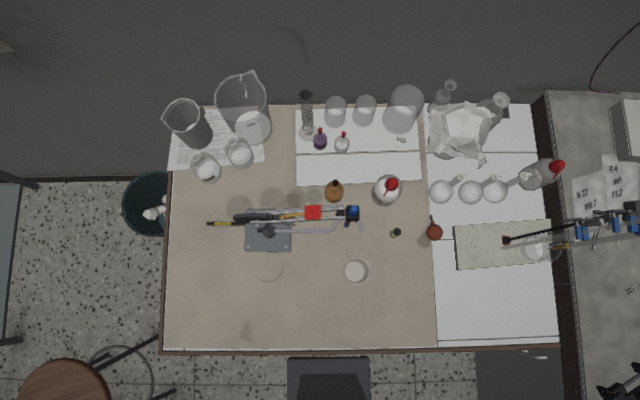

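View pics/wrist0.png

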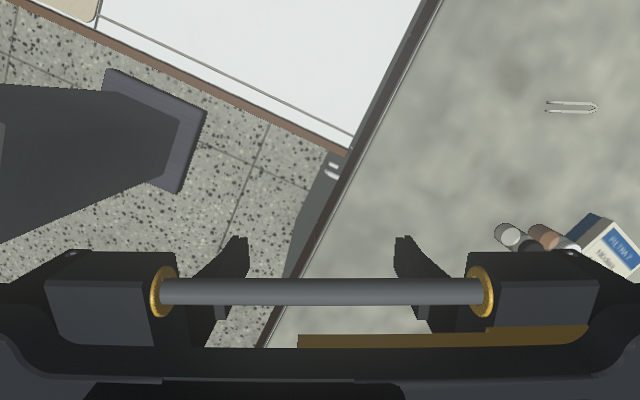

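Run:
```python
from h import *
import pickle
d=pickle.load(open('c0.pkl','rb'))
a=d['top']['img'][160:310,200:450]; cv2.imwrite('pics/t1.png',cv2.resize(a[:,:,::-1],None,fx=3.2,fy=3.2,interpolation=cv2.INTER_CUBIC))
a=d['scene']['img'][110:320,200:450]; cv2.imwrite('pics/s1.png',cv2.resize(a[:,:,::-1],None,fx=2.8,fy=2.8,interpolation=cv2.INTER_CUBIC))
c=d['top']
for u,v in [(356,271),(397,232),(334,190),(388,190),(313,212),(352,212),(268,236),(250,211)]:print(u,v,px(c,u,v),onz(c,u,v,0))
```

```text
356 271 [ 0.52091918 -0.06342446 -0.00250125] [ 0.5208526  -0.06317614  0.        ]
397 232 [ 0.61704584 -0.16675106  0.05460345] [ 0.62390656 -0.17820784  0.        ]
334 190 [ 0.72267253 -0.00494749  0.08594014] [ 0.74333342 -0.00900577  0.        ]
388 190 [ 0.70681158 -0.13134793  0.14586311] [ 0.7416414  -0.15930273  0.        ]
313 212 [0.62477028 0.04689882 0.31543359] [0.68201792 0.04984081 0.        ]
352 212 [ 0.61865599 -0.02493242  0.34439071] [ 0.68073417 -0.05711766  0.        ]
268 236 [0.61390312 0.16878369 0.02876684] [0.61733593 0.17244112 0.        ]
250 211 [0.68331682 0.21966056 0.01871677] [0.68679971 0.22294864 0.        ]
```

View pics/t1.png

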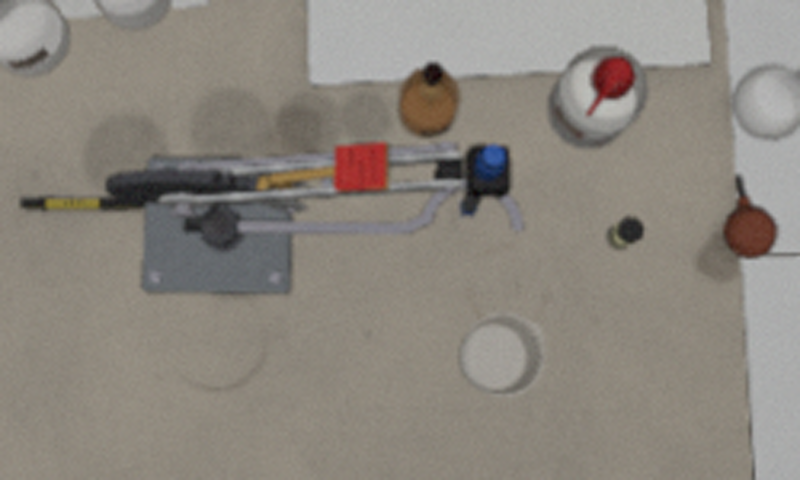

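View pics/s1.png

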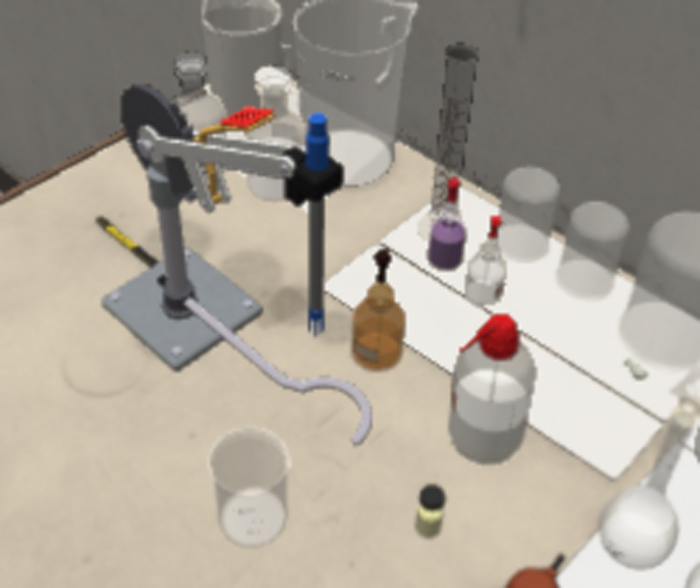

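```bash
cat >> h.py <<'E'
def cloud(c):
    v,u=np.mgrid[0:400,0:640]; uv=np.stack([u.ravel(),v.ravel()],1).astype(float)
    p=cv2.undistortPoints(uv[:,None],K(c),np.array(c['distortion'],float))[:,0]
    r=c['range_z'].ravel()
    T=np.linalg.inv(c['world_to_cam'])
    P=np.c_[p[:,0]*r,-p[:,1]*r,-r]
    W=P@T[:3,:3].T+T[:3,3]; W[r==0]=np.nan
    return W.reshape(400,640,3)
E
python3 - <<'E'
from h import *
import pickle
d=pickle.load(open('c0.pkl','rb'))
for n in ['top','scene']:
    W=cloud(d[n]).reshape(-1,3); 
    b=W[(abs(W[:,0]-.6)<.12)&(abs(W[:,1]+.05)<.2)&(W[:,2]<.006)]
    print(n,'bench z',np.median(b[:,2]),b[:,2].std())
    m=(W[:,2]>.009)&(W[:,2]<.020)&(abs(W[:,0]-.62)<.09)&(abs(W[:,1]-.16)<.09)
    q=W[m]; print('plate',m.sum(),np.median(q[:,2]),cv2.minAreaRect(q[:,:2].astype(np.float32)*1000), q.min(0),q.max(0))
    for a,b in [(.05,.1),(.1,.15),(.15,.2),(.2,.3)]:
        m=(W[:,2]>a)&(W[:,2]<b)&(abs(W[:,0]-.63)<.09)&(abs(W[:,1]-.16)<.06)
        q=W[m]; print(a,m.sum(),q.mean(0) if m.sum() else 0,q.min(0) if m.sum() else 0,q.max(0) if m.sum() else 0)
    m=(W[:,2]>.022)&(W[:,2]<.044)&(W[:,0]>.57)&(W[:,0]<.70)&(W[:,1]<.13)&(W[:,1]>-.09)
    q=W[m]; print('rod',m.sum());
    for p in q[np.argsort(q[:,1])][::max(1,len(q)//25)]: print(np.round(p*1000))
E
```

```text
top bench z 5.42602067461484e-05 0.001923610407886138
plate 1034 0.013964250957007596 ((632.8984985351562, 179.68255615234375), (136.1648712158203, 114.16116333007812), 89.56452178955078) [0.57540201 0.1118555  0.00900504] [0.6902959  0.2475999  0.01995987]
0.05 25 [0.62337956 0.16059551 0.07621641] [0.61898414 0.15640106 0.0520946 ] [0.63273364 0.16958586 0.09899468]
0.1 20 [0.62319585 0.16096528 0.11505012] [0.61922536 0.15633953 0.10269653] [0.63185938 0.16939811 0.13058193]
0.15 59 [0.62364259 0.16129805 0.185023  ] [0.61412711 0.12938218 0.16083808] [0.65178848 0.20580826 0.1999652 ]
0.2 683 [0.62766312 0.15083387 0.24734407] [0.6103645  0.10057276 0.20034074] [0.65147386 0.21829842 0.28043949]
rod 295
[637. -79.  34.]
[623. -76.  36.]
[626. -73.  36.]
[653. -69.  36.]
[650. -64.  36.]
[654. -16.  34.]
[650. -11.  40.]
[640.  -5.  35.]
[642.  -3.  40.]
[632.   3.  38.]
[632.  11.  37.]
[627.  16.  36.]
[627.  24.  39.]
[629.  32.  39.]
[622.  37.  35.]
[625.  45.  36.]
[628.  53.  36.]
[630.  60.  37.]
[622.  66.  36.]
[625.  74.  37.]
[630.  81.  37.]
[627.  89.  40.]
[631.  95
[... 543 characters left out ...]
 0.17310872 0.14946679]
0.15 215 [0.62207654 0.15874656 0.18153879] [0.6136192  0.10493075 0.15006979] [0.6345484  0.20804186 0.19972877]
0.2 701 [0.6233097  0.15352499 0.2416874 ] [0.60978106 0.10002987 0.20015793] [0.64532142 0.21930674 0.27759435]
rod 334
[622. -81.  34.]
[629. -78.  32.]
[640. -74.  33.]
[640. -70.  34.]
[649. -63.  35.]
[662. -54.  35.]
[661. -45.  36.]
[657. -34.  33.]
[658. -26.  34.]
[659. -19.  35.]
[647. -12.  35.]
[637.  -8.  32.]
[630.  -3.  34.]
[626.   3.  33.]
[633.  10.  32.]
[621.  20.  33.]
[623.  30.  31.]
[626.  40.  37.]
[627.  49.  36.]
[623.  60.  35.]
[622.  70.  35.]
[624.  80.  33.]
[623.  92.  28.]
[624. 100.  33.]
[624. 113.  30.]
[627. 124.  36.]
```

Run:
```python
from h import *
import pickle
from scipy.optimize import least_squares
d=pickle.load(open('c0.pkl','rb'))
C={n:cloud(d[n]) for n in ['top','scene']}
for n in C:
    W=C[n].reshape(-1,3)
    m=(W[:,2]>.05)&(W[:,2]<.145)&(abs(W[:,0]-.63)<.03)&(abs(W[:,1]-.165)<.03); q=W[m]
    r=least_squares(lambda p:np.hypot(q[:,0]-p[0],q[:,1]-p[1])-p[2],[.63,.165,.01],loss='soft_l1',f_scale=.001)
    print(n,'post',r.x,len(q))
    m=(W[:,2]>.027)&(W[:,2]<.042)&(W[:,0]>.622)&(W[:,0]<.68)&(W[:,1]>-.09)&(W[:,1]<-.008); q=W[m]
    zo=.032+(0.0005 if n=='top' else -.0012)
    r=least_squares(lambda p:np.sqrt((np.hypot(q[:,0]-p[0],q[:,1]-p[1])-.038)**2+(q[:,2]-zo)**2)-.005,[.624,-.042],loss='soft_l1',f_scale=.001)
    print(n,'seat',r.x,len(q),np.abs(r.fun).mean())
    # plate edges
    m=(W[:,2]>.011)&(W[:,2]<.0165)&(abs(W[:,0]-.62)<.09)&(abs(W[:,1]-.175)<.068); q=W[m]; 
    print('plate y-edges via percentile',np.percentile(q[:,1],[1,99]),np.percentile(q[:,0],[1,99]))
    # red pad
    I=d[n]['img'].reshape(-1,3).astype(int); m=(I[:,0]>150)&(I[:,1]<70)&(I[:,2]<70)&(W[:,2]>.2); q=W[m]
    if len(q): print('red',len(q),q.mean(0),q.min(0),q.max(0))
    q0=q.mean(0); u,s,vt=np.linalg.svd(q-q0); print('normal',vt[2],'axis',vt[0],vt[1],s)
    m=(I[:,2]>130)&(I[:,0]<60)&(W[:,2]>.15)&(abs(W[:,0]-.62)<.05)&(abs(W[:,1]+.04)<.05); q=W[m]; print('blue',len(q),q.mean(0),q.min(0),q.max(0))
```

```text
top post [0.62913003 0.1662099  0.00975613] 45
top seat [ 0.62430504 -0.03859425] 74 0.0010117591677800482
plate y-edges via percentile [0.1143743  0.23203367] [0.57807809 0.68963502]
red 187 [0.62470845 0.04850644 0.31678813] [0.61238543 0.03531983 0.30838639] [0.63749794 0.06241449 0.32398042]
normal [ 0.02077122 -0.41238677 -0.91077204] axis [-0.04033026 -0.9105727   0.41137674] [ 0.99897048 -0.02818688  0.03554537] [0.12517489 0.09998493 0.01574337]
blue 25 [ 0.62396864 -0.02744774  0.35472304] [ 0.62036862 -0.03153505  0.35271972] [ 0.62794256 -0.02241453  0.35716761]
scene post [0.62875226 0.16780046 0.00954923] 198
scene seat [ 0.6239683  -0.03868378] 139 0.0008732630369141478
plate y-edges via percentile [0.11182354 0.23154384] [0.57838006 0.68806563]
red 68 [0.62336652 0.0454952  0.31634539] [0.61193125 0.03322787 0.30825687] [0.638044   0.06213876 0.32159559]
normal [-0.01213442  0.38125571  0.92438998] axis [-0.25221287  0.8934005  -0.37178518] [ 0.96759569  0.23765445 -0.0853167 ] [0.07840858 0.06261479 0.00562106]
blue 23 [ 0.62139156 -0.02902388  0.34753266] [ 0.61616091 -0.03378158  0.33830316] [ 0.62679581 -0.02428308  0.35447865]
```

Run:
```python
from h import *
import pickle
d=pickle.load(open('c0.pkl','rb'))
o=[]
for n,(u,v) in [('top',(356,271)),('scene',(290,284))]:
    a=d[n]['img'][v-30:v+30,u-30:u+30]; o.append(cv2.resize(a[:,:,::-1],None,fx=6.6,fy=6.6,interpolation=cv2.INTER_CUBIC))
cv2.imwrite('pics/b1.png',np.hstack(o))
```

```text
(no output)
```

View pics/b1.png

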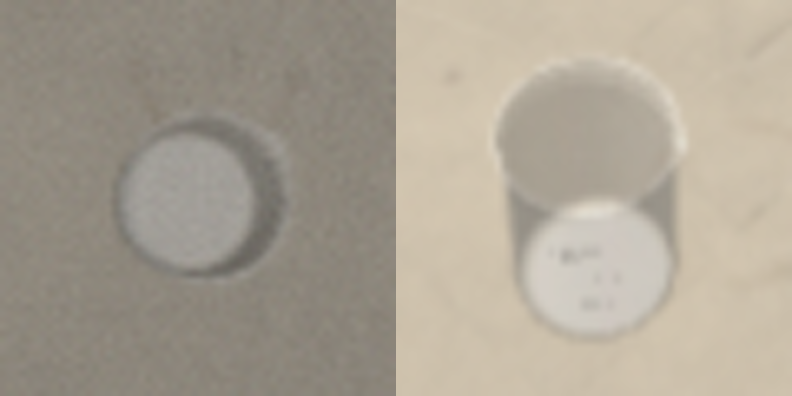

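Run:
```python
from h import *
import pickle
d=pickle.load(open('c0.pkl','rb'))
for n,a,b in [('top',(354.3,271.6),(357.3,270.4)),('scene',(290.3,294.4),(289.4,274.6))]:
    print(n,onz(d[n],*a,.002),onz(d[n],*b,.091))
    c=d[n]; I=c['img'][:,:,::-1].copy(); s=5
    I=cv2.resize(I,None,fx=s,fy=s,interpolation=cv2.INTER_CUBIC)
    t=np.linspace(0,2*np.pi,60)
    B=np.array([.522,-.064]) 
    for z,r in[(0,.0315),(.091,.0315)]:
        p=proj(c,np.c_[B[0]+r*np.cos(t),B[1]+r*np.sin(t),z+0*t]); cv2.polylines(I,[((p+.5)*s).astype(int)],True,(0,255,0),1)
    u,v=np.array(a).astype(int); cv2.imwrite(f'pics/o_{n}.png',I[(v-45)*s:(v+35)*s,(u-40)*s:(u+40)*s])
cv2.imwrite('pics/o.png',np.hstack([cv2.imread(f'pics/o_{n}.png') for n in('top','scene')]))
```

```text
top [ 0.51928765 -0.05840454  0.002     ] [ 0.51982748 -0.05735169  0.091     ]
scene [ 0.52202746 -0.05634778  0.002     ] [ 0.51967979 -0.06069552  0.091     ]
```

View pics/o.png

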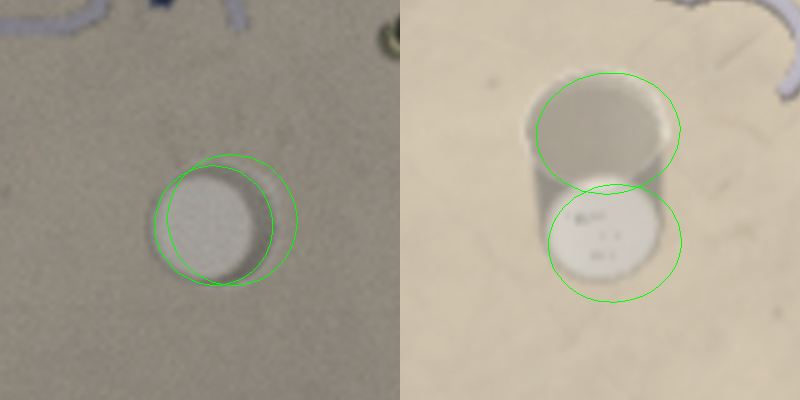

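Run:
```python
from h import *
import pickle
d=pickle.load(open('c0.pkl','rb'))
for n in ['top','scene']:
    W=cloud(d[n]).reshape(-1,3)
    m=(W[:,2]>.08)&(W[:,0]>.1)&(W[:,0]<.6)&(W[:,1]<.3)&(W[:,1]>-.75); q=W[m]
    k=np.round(q[:,:2]/.05).astype(int)
    for a in np.unique(k,axis=0):
        s=q[(k==a).all(1)]; 
        print(n,a*.05,len(s),s[:,2].min().round(3),s[:,2].max().round(3))
```

```text
top [ 0.2  -0.75] 17 0.08 0.083
top [ 0.2 -0.7] 4 0.081 0.082
top [ 0.2  -0.65] 47 0.08 0.084
top [ 0.2 -0.6] 23 0.08 0.084
top [ 0.25 -0.75] 51 0.08 0.085
top [ 0.25 -0.7 ] 151 0.08 0.085
top [ 0.25 -0.65] 171 0.08 0.085
top [ 0.25 -0.6 ] 41 0.08 0.084
top [ 0.25 -0.55] 112 0.222 0.347
top [ 0.25 -0.5 ] 157 0.293 0.337
top [ 0.3  -0.75] 78 0.08 0.084
top [ 0.3 -0.7] 150 0.08 0.086
top [ 0.3  -0.65] 211 0.08 0.245
top [ 0.3 -0.6] 61 0.08 0.245
top [ 0.3  -0.55] 219 0.295 0.345
top [ 0.3 -0.5] 164 0.295 0.337
top [ 0.35 -0.75] 75 0.08 0.085
top [ 0.35 -0.7 ] 144 0.08 0.084
top [ 0.35 -0.65] 163 0.08 0.084
top [ 0.35 -0.6 ] 36 0.08 0.084
top [ 0.4  -0.75] 70 0.08 0.086
top [ 0.4 -0.7] 144 0.08 0.084
top [ 0.4  -0.65] 154 0.08 0.085
top [ 0.4 -0.6] 43 0.08 0.084
top [ 0.45 -0.75] 77 0.08 0.087
top [ 0.45 -0.7 ] 139 0.08 0.086
top [ 0.45 -0.65] 148 0.08 0.084
top [ 0.45 -0.6 ] 41 0.08 0.083
top [ 0.5  -0.75] 70 0.08 0.084
top [ 0.5 -0.7] 136 0.08 0.087
top [ 0.5  -0.65] 148 0.08 0.084
top [ 0.5 -0.6] 49 0.08 0.084
top [ 0.5 -0.1] 24 0.081 0.094
top [ 0.5  -0.05] 40 0.08 0.092
top [0.5 0.
[... 450 characters left out ...]
.6] 13 0.081 0.14
top [ 0.6  -0.55] 29 0.083 0.129
top [ 0.6 -0.5] 21 0.083 0.113
top [ 0.6  -0.45] 408 0.082 0.494
top [ 0.6 -0.4] 425 0.424 0.538
top [ 0.6  -0.35] 101 0.436 0.524
scene [ 0.2  -0.35] 15 0.649 0.654
scene [ 0.5 -0.1] 31 0.08 0.091
scene [ 0.5  -0.05] 55 0.08 0.09
scene [0.5 0. ] 1 0.086 0.086
scene [ 0.55 -0.55] 1884 0.223 0.452
scene [ 0.55 -0.5 ] 1649 0.422 0.501
scene [ 0.55 -0.45] 1475 0.459 0.506
scene [ 0.55 -0.4 ] 3797 0.151 0.606
scene [ 0.55 -0.1 ] 14 0.082 0.091
scene [ 0.55 -0.05] 82 0.08 0.091
scene [ 0.6  -0.55] 119 0.43 0.45
scene [ 0.6 -0.5] 321 0.107 0.5
scene [ 0.6  -0.45] 1937 0.08 0.551
scene [ 0.6 -0.4] 556 0.423 0.537
scene [ 0.6  -0.35] 309 0.435 0.522
```

```bash
python3 -m pendant '[{"tx":10,"ty":-12},{"tx":22,"ty":-25},{"tx":22,"ty":-25},{"tx":22,"ty":-25},{"tx":22,"ty":-25},{"tx":22,"ty":-25},{"tx":22,"ty":-25},{"tx":22,"ty":-25},{"tx":22,"ty":-25},{"tx":22,"ty":-25},{"tx":22,"ty":-25},{"tx":22,"ty":-25},{"tx":10,"ty":-10},{"rz":7},{"rz":7},{}]'
```

```text
invalid input at $[0]: expected keys rx, ry, rz, tx, ty, tz, jaw
```

```bash
python3 -m pendant '[{"rx":0,"ry":0,"rz":0,"tx":10,"ty":-12,"tz":0,"jaw":40},{"rx":0,"ry":0,"rz":0,"tx":22,"ty":-25,"tz":0,"jaw":40},{"rx":0,"ry":0,"rz":0,"tx":22,"ty":-25,"tz":0,"jaw":40},{"rx":0,"ry":0,"rz":0,"tx":22,"ty":-25,"tz":0,"jaw":40},{"rx":0,"ry":0,"rz":0,"tx":22,"ty":-25,"tz":0,"jaw":40},{"rx":0,"ry":0,"rz":0,"tx":22,"ty":-25,"tz":0,"jaw":40},{"rx":0,"ry":0,"rz":0,"tx":22,"ty":-25,"tz":0,"jaw":40},{"rx":0,"ry":0,"rz":0,"tx":22,"ty":-25,"tz":0,"jaw":40},{"rx":0,"ry":0,"rz":0,"tx":22,"ty":-25,"tz":0,"jaw":40},{"rx":0,"ry":0,"rz":0,"tx":22,"ty":-25,"tz":0,"jaw":40},{"rx":0,"ry":0,"rz":0,"tx":22,"ty":-25,"tz":0,"jaw":40},{"rx":0,"ry":0,"rz":0,"tx":22,"ty":-25,"tz":0,"jaw":40},{"rx":0,"ry":0,"rz":0,"tx":10,"ty":-10,"tz":0,"jaw":40},{"rx":0,"ry":0,"rz":7,"tx":0,"ty":0,"tz":0,"jaw":40},{"rx":0,"ry":0,"rz":7,"tx":0,"ty":0,"tz":0,"jaw":40},{"rx":0,"ry":0,"rz":0,"tx":0,"ty":0,"tz":0,"jaw":40}]'
```

```text
time_s: 1.48
tool_pos: [0.3873, -0.2074, 0.2364]
tool_rot: [180.0, 0.0, 11.1]
force: [-0.1, -0.4, 0.6]
grip_width: 0.0398
```

```bash
python3 -m pendant '[{"rx":0,"ry":0,"rz":0,"tx":20,"ty":-24,"tz":0,"jaw":40},{"rx":0,"ry":0,"rz":0,"tx":20,"ty":-24,"tz":0,"jaw":40},{"rx":0,"ry":0,"rz":0,"tx":20,"ty":-24,"tz":0,"jaw":40},{"rx":0,"ry":0,"rz":0,"tx":20,"ty":-24,"tz":0,"jaw":40},{"rx":0,"ry":0,"rz":0,"tx":19,"ty":-24,"tz":0,"jaw":40},{"rx":0,"ry":6.25,"rz":0,"tx":0,"ty":0,"tz":0,"jaw":40},{"rx":0,"ry":6.25,"rz":0,"tx":0,"ty":0,"tz":0,"jaw":40},{"rx":0,"ry":6.25,"rz":0,"tx":0,"ty":0,"tz":0,"jaw":40},{"rx":0,"ry":6.25,"rz":0,"tx":0,"ty":0,"tz":0,"jaw":40},{"rx":0,"ry":0,"rz":0,"tx":0,"ty":0,"tz":0,"jaw":40}]'
python3 - <<'E'
from h import *
c=cam('wrist','w1.png'); print(env.get_obs()['qpos'])
E
```

```text
time_s: 2.32
tool_pos: [0.4747, -0.0753, 0.2202]
tool_rot: [-179.0, -23.7, 10.9]
force: [-1.0, 0.3, -0.1]
grip_width: 0.0402
[ 34.47625914 -17.18839483 -17.48470588 123.4982769  -20.88654185
  53.77532996 -52.37237662]
```

View pics/w1.png

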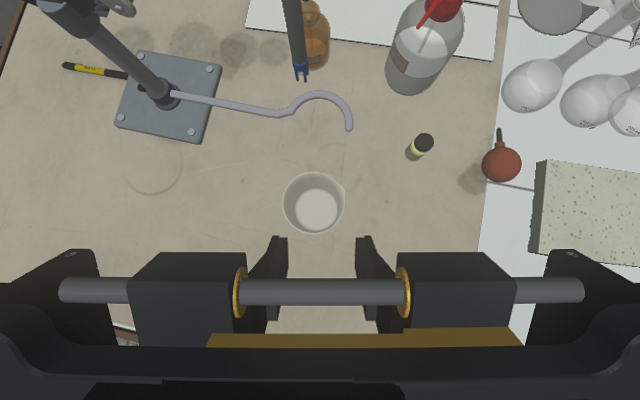

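Run:
```python
from h import *
c=cam('wrist'); 
a=c['img'][160:250,260:370]; cv2.imwrite('pics/w1c.png',cv2.resize(a[:,:,::-1],None,fx=6,fy=6,interpolation=cv2.INTER_CUBIC))
print(onz(c,316,210,.002),onz(c,313.5,202.5,.091))
W=cloud(c).reshape(-1,3)
m=(W[:,2]>.027)&(W[:,2]<.042)&(W[:,0]>.622)&(W[:,0]<.68)&(W[:,1]>-.09)&(W[:,1]<-.008); q=W[m]
from scipy.optimize import least_squares
r=least_squares(lambda p:np.sqrt((np.hypot(q[:,0]-p[0],q[:,1]-p[1])-.038)**2+(q[:,2]-p[2])**2)-.005,[.624,-.042,.032],loss='soft_l1',f_scale=.001)
print(r.x,len(q),env.get_obs()['tool_pos'])
print(np.nanmedian(W[(abs(W[:,2])<.01)&(abs(W[:,0]-.6)<.1)&(abs(W[:,1]+.1)<.1)][:,2]))
```

```text
[ 0.52182624 -0.05493271  0.002     ] [ 0.52191079 -0.05535172  0.091     ]
[ 0.62495279 -0.03908635  0.03225926] 644 [ 0.47695872 -0.07373871  0.2245624 ]
0.0003091937995680083
```

View pics/w1c.png

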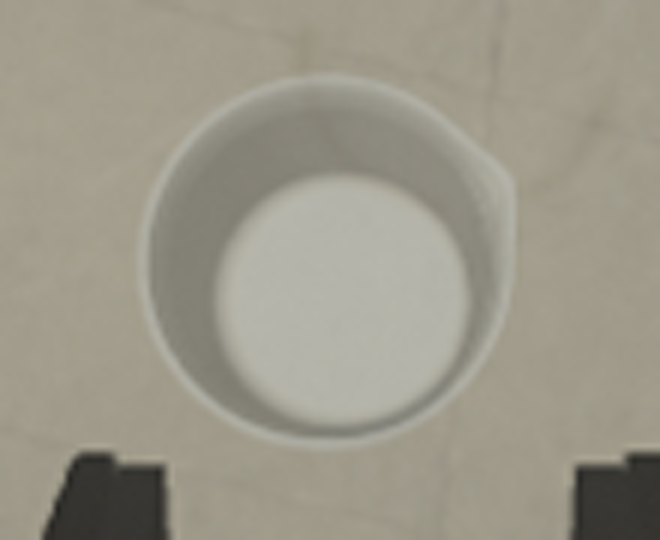

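```bash
python3 -m pendant '[{"rx":0,"ry":0,"rz":0,"tx":-11,"ty":-3,"tz":20,"jaw":40},{"rx":0,"ry":0,"rz":0,"tx":-11,"ty":-3,"tz":20,"jaw":40},{"rx":0,"ry":0,"rz":0,"tx":-11,"ty":-3,"tz":20,"jaw":40},{"rx":0,"ry":0,"rz":0,"tx":-11,"ty":-2,"tz":20,"jaw":40},{"rx":0,"ry":0,"rz":0,"tx":0,"ty":0,"tz":0,"jaw":40}]'; python3 -c "
from h import *
o=env.get_obs();print(o['qpos'],o['tool_pos'],o['tool_rot'])"
```

```text
time_s: 2.83
tool_pos: [0.4655, -0.0619, 0.1312]
tool_rot: [-179.1, -23.5, 11.3]
force: [-0.4, 0.4, -2.1]
grip_width: 0.0398
[ 33.33750585 -13.32434532 -19.31751088 131.73006395 -22.7119387
  41.75209567 -50.33394368] [ 0.46546548 -0.06185146  0.1312094 ] [-179.09796838  -23.53080467   11.2724886 ]
```

```bash
python3 -m pendant '[{"rx":0,"ry":0,"rz":0,"tx":-10,"ty":1,"tz":21,"jaw":40},{"rx":0,"ry":0,"rz":0,"tx":-10,"ty":1,"tz":21,"jaw":40},{"rx":0,"ry":0,"rz":0,"tx":-10,"ty":1,"tz":21,"jaw":40},{"rx":0,"ry":0,"rz":0,"tx":-10,"ty":0,"tz":21,"jaw":40},{"rx":0,"ry":0,"rz":0,"tx":0,"ty":0,"tz":0,"jaw":40},{"rx":0,"ry":0,"rz":0,"tx":0,"ty":0,"tz":0,"jaw":40}]'; python3 -c "
from h import *
c=cam('wrist','w2.png');c=cam('scene','s2.png')
o=env.get_obs();print(o['qpos'],o['tool_pos'],o['tool_rot'])"
```

```text
time_s: 3.33
tool_pos: [0.4667, -0.0655, 0.0422]
tool_rot: [-179.2, -23.9, 11.1]
force: [-0.1, 0.1, -0.2]
grip_width: 0.0399
[ 32.2744431   -3.95922643 -19.40637036 136.59025471 -25.51327835
  27.40505041 -45.30798533] [ 0.46802493 -0.06627913  0.04372383] [-179.33040165  -24.11804954   11.16611367]
```

View pics/w2.png

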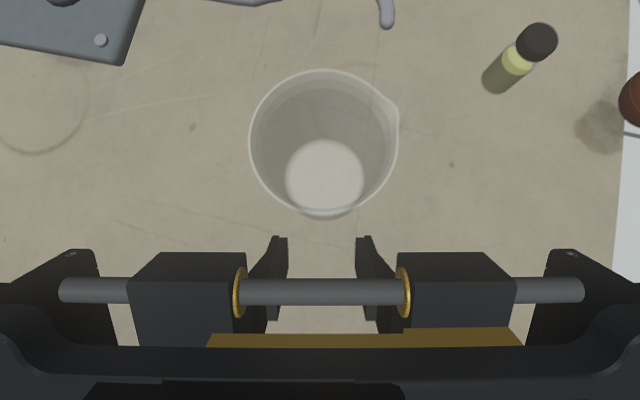

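View pics/s2.png

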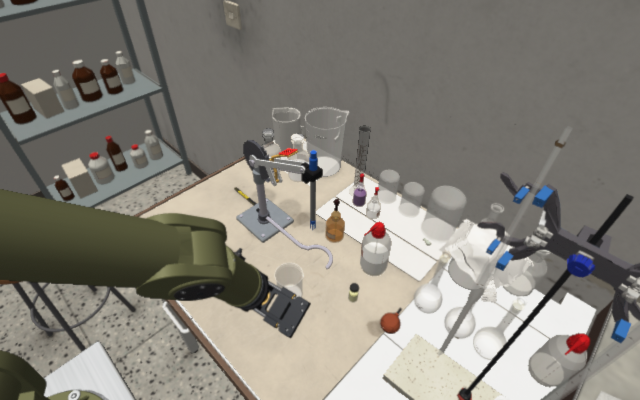

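```bash
python3 -m pendant '[{"rx":0,"ry":0,"rz":0,"tx":3,"ty":0,"tz":5.7,"jaw":40},{"rx":0,"ry":0,"rz":0,"tx":4.6,"ty":0,"tz":2,"jaw":40},{"rx":0,"ry":0,"rz":0,"tx":4.6,"ty":0,"tz":2,"jaw":40},{"rx":0,"ry":0,"rz":0,"tx":4.6,"ty":0,"tz":2,"jaw":40},{"rx":0,"ry":0,"rz":0,"tx":4.6,"ty":0,"tz":2,"jaw":40},{"rx":0,"ry":0,"rz":0,"tx":4.6,"ty":0,"tz":2,"jaw":40},{"rx":0,"ry":0,"rz":0,"tx":4.6,"ty":0,"tz":2,"jaw":40},{"rx":0,"ry":0,"rz":0,"tx":4.6,"ty":0,"tz":2,"jaw":40},{"rx":0,"ry":0,"rz":0,"tx":4.6,"ty":0,"tz":2,"jaw":40},{"rx":0,"ry":0,"rz":0,"tx":4.6,"ty":0,"tz":2,"jaw":40},{"rx":0,"ry":0,"rz":0,"tx":4.6,"ty":0,"tz":2,"jaw":40},{"rx":0,"ry":0,"rz":0,"tx":4.6,"ty":0,"tz":2,"jaw":40},{"rx":0,"ry":0,"rz":0,"tx":0,"ty":0,"tz":0,"jaw":40}]'; python3 -c "
from h import *
c=cam('wrist','w3.png');
o=env.get_obs();print(o['tool_pos'],o['tool_rot'],o['force'])"
```

```text
time_s: 4.52
tool_pos: [0.5259, -0.0536, 0.0377]
tool_rot: [-179.2, -24.0, 11.1]
force: [0.4, -0.7, 0.0]
grip_width: 0.0399
[ 0.52530945 -0.05366991  0.03755455] [-179.21112589  -23.95128118   11.11382075] [-0.51020524  0.48686152 -0.94613334]
```

View pics/w3.png

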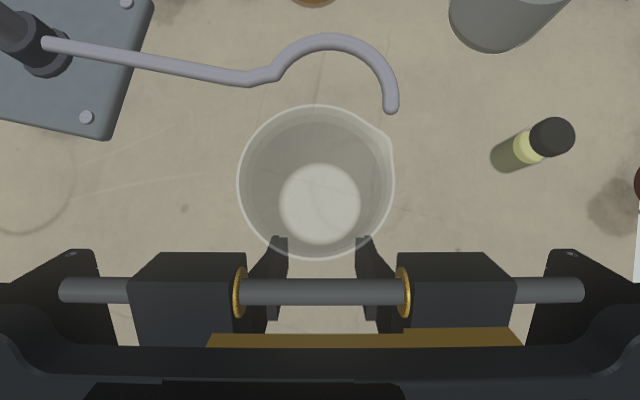

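```bash
cat > rod.py <<'E'
from h import *
from scipy.optimize import least_squares
def rod(c):
    W=cloud(c).reshape(-1,3)
    m=(W[:,2]>.027)&(W[:,2]<.042)&(W[:,0]>.622)&(W[:,0]<.68)&(W[:,1]>-.09)&(W[:,1]<-.008); q=W[m]
    return least_squares(lambda p:np.sqrt((np.hypot(q[:,0]-p[0],q[:,1]-p[1])-.038)**2+(q[:,2]-p[2])**2)-.005,[.624,-.042,.032],loss='soft_l1',f_scale=.001).x
E
python3 - <<'E'
from rod import *
c=cam('wrist'); print(rod(c)); print(onz(c,320,203,.003)); print(env.get_obs()['tool_pos'])
print(proj(c,[[.625,-.039,.003]]))
E
```

```text
[ 0.62492221 -0.03876074  0.03226382]
[ 0.56272668 -0.04528202  0.003     ]
[ 0.52491271 -0.05377416  0.03744163]
[[328.64555222 115.71688156]]
```

```bash
python3 -m pendant '[{"rx":0,"ry":0,"rz":0,"tx":4.6,"ty":0.5,"tz":2,"jaw":40},{"rx":0,"ry":0,"rz":0,"tx":4.6,"ty":0.5,"tz":2,"jaw":40},{"rx":0,"ry":0,"rz":0,"tx":4.6,"ty":0.5,"tz":2,"jaw":40},{"rx":0,"ry":0,"rz":0,"tx":4.6,"ty":0.5,"tz":2,"jaw":40},{"rx":0,"ry":0,"rz":0,"tx":4.6,"ty":0.5,"tz":2,"jaw":40},{"rx":0,"ry":0,"rz":0,"tx":4.6,"ty":0.5,"tz":2,"jaw":40},{"rx":0,"ry":0,"rz":0,"tx":4.6,"ty":0.5,"tz":2,"jaw":40},{"rx":0,"ry":0,"rz":0,"tx":4.6,"ty":0.5,"tz":2,"jaw":40},{"rx":0,"ry":0,"rz":0,"tx":4.6,"ty":0.5,"tz":2,"jaw":40},{"rx":0,"ry":0,"rz":0,"tx":4.6,"ty":0.5,"tz":2,"jaw":40},{"rx":0,"ry":0,"rz":0,"tx":4.6,"ty":0.5,"tz":2,"jaw":40},{"rx":0,"ry":0,"rz":0,"tx":0,"ty":0,"tz":0,"jaw":40}]'; python3 -c "
from rod import *
c=cam('wrist','w4.png');print(rod(c))
o=env.get_obs();print(o['tool_pos'],o['tool_rot'],o['force'])"
```

```text
time_s: 5.62
tool_pos: [0.5812, -0.0483, 0.0382]
tool_rot: [-179.2, -24.0, 11.1]
force: [-0.1, -0.2, -0.2]
grip_width: 0.0397
[ 0.61008641 -0.04013283  0.0347161 ]
[ 0.58061168 -0.04828611  0.0380414 ] [-179.22109517  -23.96736315   11.10418173] [-0.06342021  0.26129198 -0.2886804 ]
```

View pics/w4.png

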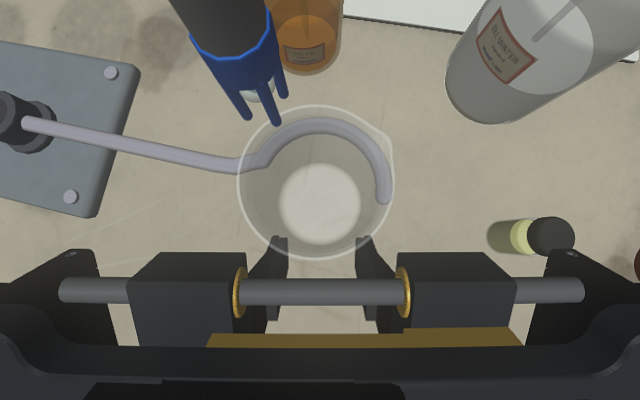

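```bash
python3 -m pendant '[{"rx":0,"ry":0,"rz":0,"tx":1.8,"ty":0,"tz":0.8,"jaw":40},{"rx":0,"ry":0,"rz":0,"tx":1.8,"ty":0,"tz":0.8,"jaw":40},{"rx":0,"ry":0,"rz":0,"tx":1.4,"ty":0,"tz":0.6,"jaw":40},{"rx":0,"ry":0,"rz":0,"tx":0,"ty":0,"tz":0,"jaw":40}]'; python3 -c "
from rod import *
c=cam('wrist','w5.png')
o=env.get_obs();print(o['tool_pos'],o['tool_rot'],o['force'])"
```

```text
time_s: 6.0
tool_pos: [0.5854, -0.0473, 0.0379]
tool_rot: [-179.2, -23.9, 11.1]
force: [-0.6, 0.3, -0.2]
grip_width: 0.0399
[ 0.58531268 -0.04733829  0.0378727 ] [-179.21875949  -23.93069456   11.08942637] [ 0.08143437  0.23179382 -0.41116591]
```

View pics/w5.png

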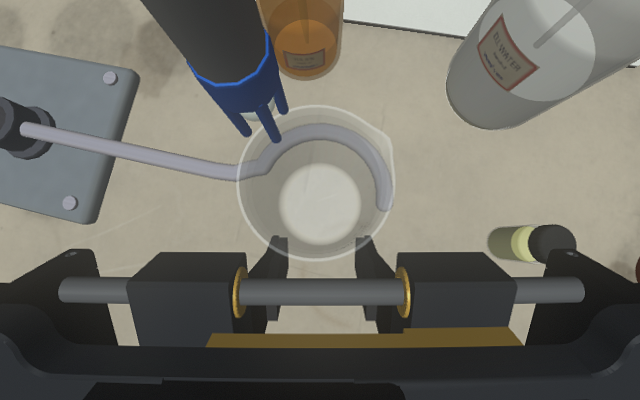

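```bash
python3 -m pendant '[{"rx":0,"ry":0,"rz":0,"tx":0.9,"ty":0,"tz":0.4,"jaw":40},{"rx":0,"ry":0,"rz":0,"tx":0.9,"ty":0,"tz":0.4,"jaw":40},{"rx":0,"ry":0,"rz":0,"tx":0,"ty":0,"tz":0,"jaw":40}]'; python3 -m pendant '[{"rx":0,"ry":0,"rz":0,"tx":0.9,"ty":0,"tz":0.4,"jaw":40},{"rx":0,"ry":0,"rz":0,"tx":0,"ty":0,"tz":0,"jaw":40}]';  python3 -c "
from rod import *
c=cam('wrist','w6.png');cam('top','t6.png');cam('scene','s6.png')
print(onz(c,320,203,.003))
o=env.get_obs();print(o['tool_pos'],o['tool_rot'],o['force'])
a=c['img'][80:280,200:440]; cv2.imwrite('pics/w6c.png',cv2.resize(a[:,:,::-1],None,fx=3,fy=3,interpolation=cv2.INTER_CUBIC))
p=proj(c,[[.625,-.0389,.003]]);print(p)
"
```

```text
time_s: 6.3
tool_pos: [0.5873, -0.0469, 0.0378]
tool_rot: [-179.2, -23.9, 11.1]
force: [-0.2, -1.0, 0.3]
grip_width: 0.04
time_s: 6.47
tool_pos: [0.5883, -0.0467, 0.0378]
tool_rot: [-179.2, -23.9, 11.1]
force: [-0.8, -0.1, -0.9]
grip_width: 0.0399
[ 0.62565945 -0.03836562  0.003     ]
[ 0.58814274 -0.04674918  0.03780809] [-179.21708192  -23.92853863   11.08826112] [-0.26322285  0.4005216   0.07473141]
[[320.57658332 204.09170489]]
```

View pics/w6c.png

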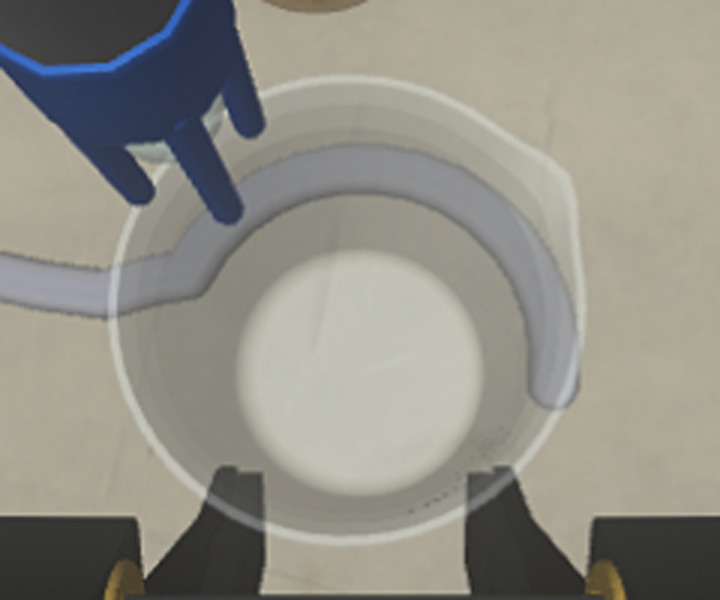

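```bash
python3 -m pendant '[{"rx":0,"ry":0,"rz":0,"tx":0.9,"ty":0,"tz":0.4,"jaw":40},{"rx":0,"ry":0,"rz":0,"tx":0,"ty":0,"tz":0,"jaw":40},{"rx":0,"ry":0,"rz":0,"tx":0,"ty":0,"tz":0,"jaw":40}]'
```

```text
time_s: 6.87
tool_pos: [0.589, -0.0466, 0.0377]
tool_rot: [-179.2, -23.9, 11.1]
force: [-0.5, -0.2, -0.6]
grip_width: 0.0398
```

View pics/s6.png

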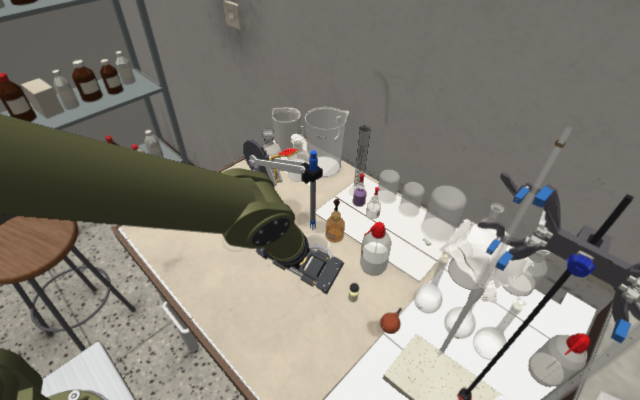

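View pics/t6.png

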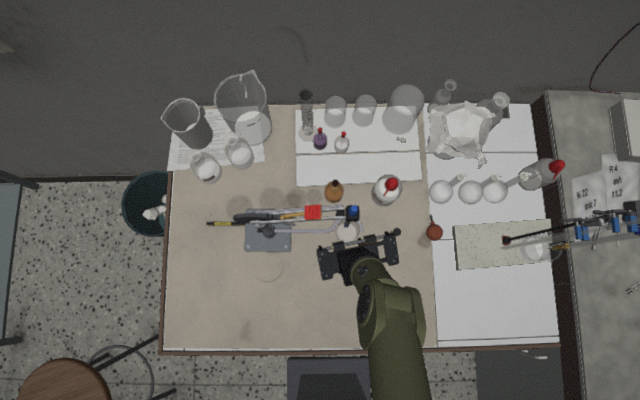

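```bash
python3 -m pendant '[{"rx":0,"ry":0,"rz":0,"tx":-4.6,"ty":0,"tz":-2,"jaw":40},{"rx":0,"ry":0,"rz":0,"tx":-9.1,"ty":0,"tz":-4.1,"jaw":40},{"rx":0,"ry":0,"rz":0,"tx":-9.1,"ty":0,"tz":-4.1,"jaw":40},{"rx":0,"ry":0,"rz":0,"tx":-9.1,"ty":0,"tz":-4.1,"jaw":40},{"rx":0,"ry":0,"rz":0,"tx":-9.1,"ty":0,"tz":-4.1,"jaw":40},{"rx":0,"ry":0,"rz":0,"tx":-9.1,"ty":0,"tz":-4.1,"jaw":0},{"rx":0,"ry":-6,"rz":0,"tx":0,"ty":0,"tz":-20,"jaw":0},{"rx":0,"ry":-6,"rz":0,"tx":0,"ty":0,"tz":-20,"jaw":0},{"rx":0,"ry":-6,"rz":0,"tx":0,"ty":0,"tz":-20,"jaw":0},{"rx":0,"ry":-6,"rz":0,"tx":0,"ty":0,"tz":-20,"jaw":0},{"rx":0,"ry":0,"rz":0,"tx":0,"ty":0,"tz":0,"jaw":0}]';  python3 -c "
from rod import *
c=cam('wrist','w7.png');cam('top','t7.png');cam('scene','s7.png')
o=env.get_obs();print(o['tool_pos'],o['tool_rot'],o['force'],o['qpos'])
"
```

```text
time_s: 7.78
tool_pos: [0.5199, -0.0617, 0.1197]
tool_rot: [-179.4, -0.2, 11.5]
force: [0.6, -0.9, 0.3]
grip_width: 0.0079
[ 0.5143178  -0.06238001  0.11397293] [-1.79235830e+02  7.54481638e-02  1.14111904e+01] [-0.32903971 -0.88796701  0.11935719] [ 22.93682638   9.35657733 -19.9594727  109.36614232   2.78430966
  62.12448405 -76.68271922]
```

View pics/w7.png

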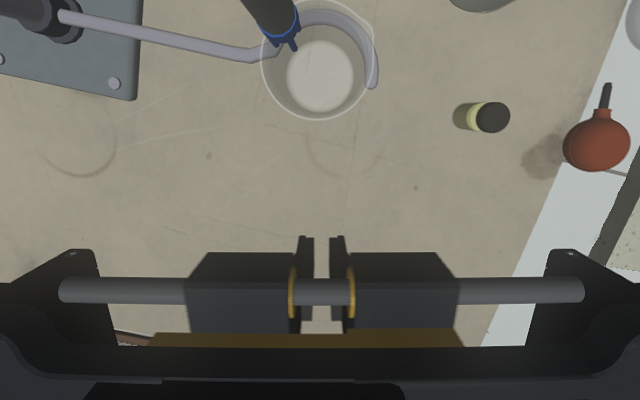

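```bash
python3 -m pendant '[{"rx":0,"ry":0,"rz":0,"tx":0,"ty":0,"tz":-20,"jaw":0},{"rx":0,"ry":0,"rz":0,"tx":0,"ty":0,"tz":-38,"jaw":0},{"rx":0,"ry":0,"rz":0,"tx":0,"ty":0,"tz":-38,"jaw":0},{"rx":0,"ry":0,"rz":0,"tx":0,"ty":0,"tz":-38,"jaw":0},{"rx":0,"ry":0,"rz":0,"tx":0,"ty":0,"tz":-38,"jaw":0},{"rx":0,"ry":0,"rz":0,"tx":0,"ty":0,"tz":-38,"jaw":0},{"rx":0,"ry":0,"rz":0,"tx":0,"ty":0,"tz":-38,"jaw":0},{"rx":0,"ry":0,"rz":0,"tx":0,"ty":0,"tz":-38,"jaw":0},{"rx":0,"ry":0,"rz":0,"tx":0,"ty":0,"tz":0,"jaw":0},{"rx":0,"ry":0,"rz":0,"tx":0,"ty":0,"tz":0,"jaw":0}]'
python3 - <<'E'
from h import *
c=cam('wrist','w8.png'); I=c['img'].reshape(-1,3).astype(int); W=cloud(c).reshape(-1,3)
m=(I[:,0]>130)&(I[:,1]<70)&(I[:,2]<70)&(W[:,2]>.2)&(W[:,2]<.36); q=W[m]
if len(q): print(len(q),(q.min(0)+q.max(0))/2,q.min(0),q.max(0))
o=env.get_obs();print(o['tool_pos'],o['tool_rot'],o['qpos'])
E
```

```text
time_s: 8.77
tool_pos: [0.5162, -0.0662, 0.4015]
tool_rot: [-179.3, -0.1, 11.4]
force: [0.7, -0.6, -0.2]
grip_width: 0.0006
1430 [0.62676155 0.04893126 0.31535021] [0.61299714 0.0332005  0.30669632] [0.64052596 0.06466203 0.32400411]
[ 0.51558828 -0.06623101  0.39960944] [-1.79264270e+02  1.00349552e-01  1.13655385e+01] [ 2.37453014e+01  1.87059803e+00 -1.94038334e+01  8.40621887e+01
 -5.98702042e-02  9.44692703e+01 -7.42901852e+01]
```

View pics/w8.png

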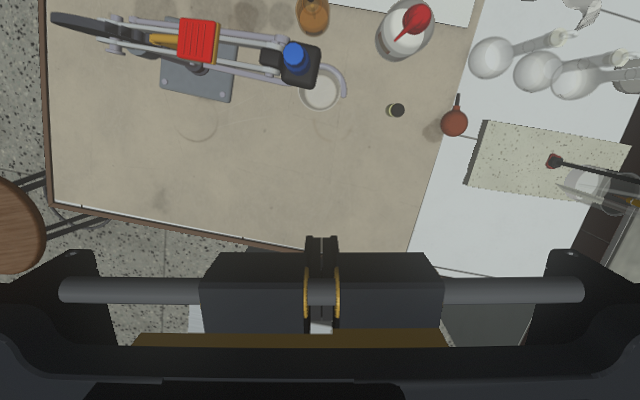

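```bash
python3 -m pendant '[{"rx":0,"ry":0,"rz":0,"tx":22,"ty":-15,"tz":0,"jaw":0},{"rx":0,"ry":0,"rz":0,"tx":22,"ty":-15,"tz":0,"jaw":0},{"rx":0,"ry":0,"rz":0,"tx":22,"ty":-15,"tz":0,"jaw":0},{"rx":0,"ry":0,"rz":0,"tx":22,"ty":-15,"tz":0,"jaw":0},{"rx":0,"ry":0,"rz":0,"tx":22,"ty":-15,"tz":0,"jaw":0},{"rx":0,"ry":0,"rz":0,"tx":22,"ty":-16,"tz":0,"jaw":0},{"rx":0,"ry":0,"rz":0,"tx":0,"ty":0,"tz":0,"jaw":0},{"rx":0,"ry":0,"rz":0,"tx":0,"ty":0,"tz":0,"jaw":0},{"rx":0,"ry":0,"rz":0,"tx":0,"ty":0,"tz":0,"jaw":0}]'
python3 - <<'E'
from h import *
c=cam('wrist','w9.png'); cam('scene','s9.png')
o=env.get_obs();print(o['tool_pos'],o['tool_rot'],o['qpos'],o['force'])
E
```

```text
time_s: 9.57
tool_pos: [0.6269, 0.0485, 0.3996]
tool_rot: [-179.3, 0.3, 11.4]
force: [-0.0, -0.5, -0.0]
grip_width: 0.0008
[0.62707567 0.04790041 0.4010883 ] [-1.79329129e+02  1.57263746e-01  1.13005150e+01] [ 12.18884997  16.47941396 -24.97211341  68.34395451   6.24933555
  96.75577518 -89.85555689] [ 0.48050761 -0.47725919  0.15607214]
```

View pics/w9.png

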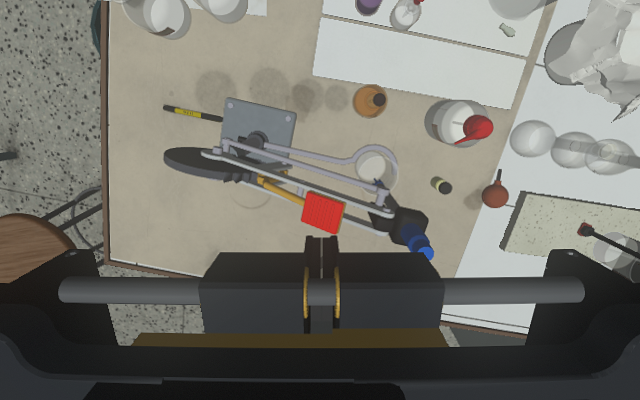

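View pics/s9.png

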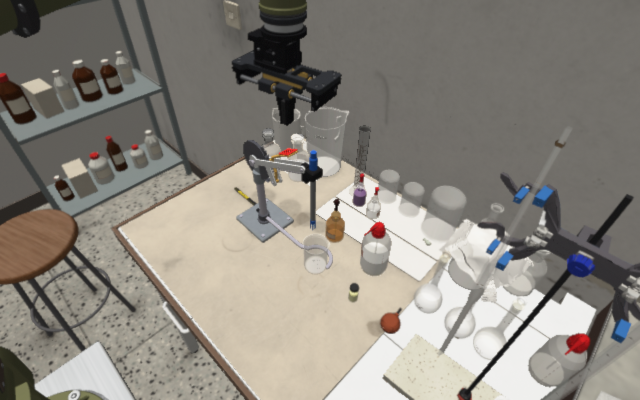

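```bash
python3 -m pendant '[{"rx":0,"ry":0,"rz":0,"tx":0,"ty":0,"tz":12,"jaw":0},{"rx":0,"ry":0,"rz":0,"tx":0,"ty":0,"tz":16,"jaw":0},{"rx":0,"ry":0,"rz":0,"tx":0,"ty":0,"tz":16,"jaw":0},{"rx":0,"ry":0,"rz":0,"tx":0,"ty":0,"tz":12,"jaw":0},{"rx":0,"ry":0,"rz":0,"tx":0,"ty":0,"tz":6,"jaw":0},{"rx":0,"ry":0,"rz":0,"tx":0,"ty":0,"tz":0,"jaw":0},{"rx":0,"ry":0,"rz":0,"tx":0,"ty":0,"tz":0,"jaw":0}]'
python3 -m pendant '[{"rx":0,"ry":0,"rz":0,"tx":0,"ty":0,"tz":2,"jaw":0},{"rx":0,"ry":0,"rz":0,"tx":0,"ty":0,"tz":2,"jaw":0},{"rx":0,"ry":0,"rz":0,"tx":0,"ty":0,"tz":2,"jaw":0},{"rx":0,"ry":0,"rz":0,"tx":0,"ty":0,"tz":2,"jaw":0},{"rx":0,"ry":0,"rz":0,"tx":0,"ty":0,"tz":0,"jaw":0}]'
python3 - <<'E'
from h import *
c=cam('wrist','w10.png'); cam('scene','s10.png')
o=env.get_obs();print(o['tool_pos'],o['tool_rot'],o['force'])
E
```

```text
time_s: 10.25
tool_pos: [0.6275, 0.0497, 0.3402]
tool_rot: [-179.3, 0.1, 11.4]
force: [-0.4, 0.1, 0.5]
grip_width: 0.0005
time_s: 10.67
tool_pos: [0.6278, 0.0502, 0.3319]
tool_rot: [-179.3, 0.0, 11.4]
force: [-0.4, 0.3, 2.2]
grip_width: 0.0003
[0.62777067 0.05040295 0.33206748] [-1.79277891e+02  3.27020058e-02  1.14095818e+01] [-0.85785413  0.34680942  1.89932983]
```

View pics/w10.png

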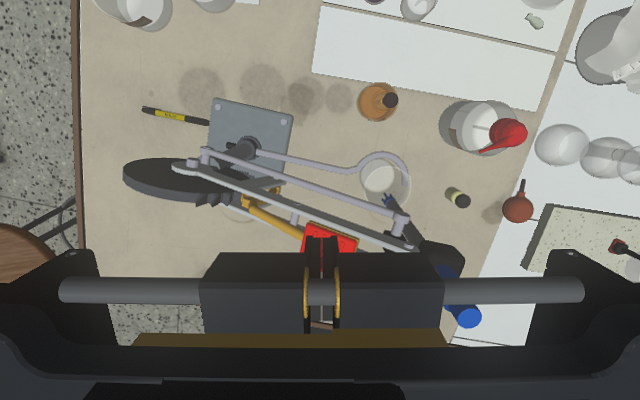

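View pics/s10.png

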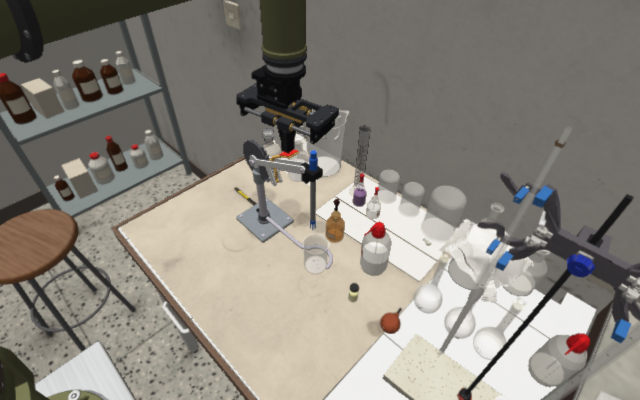

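```bash
python3 -m pendant '[{"rx":0,"ry":0,"rz":0,"tx":-0.1,"ty":0.4,"tz":2,"jaw":0},{"rx":0,"ry":0,"rz":0,"tx":-0.1,"ty":0.4,"tz":2,"jaw":0},{"rx":0,"ry":0,"rz":0,"tx":-0.1,"ty":0.4,"tz":2,"jaw":0},{"rx":0,"ry":0,"rz":0,"tx":-0.1,"ty":0.4,"tz":2,"jaw":0},{"rx":0,"ry":0,"rz":0,"tx":-0.1,"ty":0.4,"tz":2,"jaw":0}]'
python3 -m pendant '[{"rx":0,"ry":0,"rz":0,"tx":-0.1,"ty":0.4,"tz":2,"jaw":0},{"rx":0,"ry":0,"rz":0,"tx":-0.1,"ty":0.4,"tz":2,"jaw":0},{"rx":0,"ry":0,"rz":0,"tx":0,"ty":0,"tz":0,"jaw":0}]'
python3 -m pendant '[{"rx":0,"ry":0,"rz":0,"tx":-0.1,"ty":0.4,"tz":2,"jaw":0},{"rx":0,"ry":0,"rz":0,"tx":-0.1,"ty":0.4,"tz":2,"jaw":0},{"rx":0,"ry":0,"rz":0,"tx":0,"ty":0,"tz":0,"jaw":0}]'
python3 - <<'E'
from h import *
c=cam('wrist','w11.png')
o=env.get_obs();print(o['tool_pos'],o['tool_rot'],o['force'])
E
```

```text
time_s: 11.18
tool_pos: [0.6277, 0.0478, 0.3221]
tool_rot: [-179.3, 0.0, 11.4]
force: [-0.5, -0.9, 6.5]
grip_width: 0.0003
time_s: 11.43
tool_pos: [0.6278, 0.0465, 0.3183]
tool_rot: [-179.4, 0.0, 11.3]
force: [-0.1, -1.1, 6.2]
grip_width: 0.0003
time_s: 11.68
tool_pos: [0.6279, 0.0448, 0.3152]
tool_rot: [-179.5, -0.0, 11.3]
force: [-0.1, -3.7, 9.2]
grip_width: 0.0003
[0.62787621 0.04492732 0.31523762] [-1.79444592e+02 -3.67306266e-02  1.12949425e+01] [-0.42732996 -3.67193957  9.12323041]
```

View pics/w11.png

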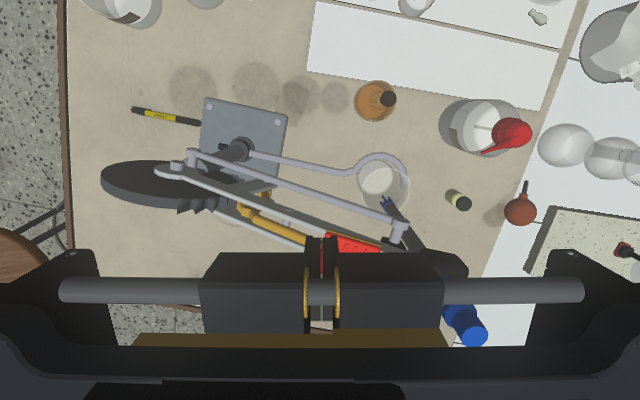

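Run:
```python
from h import *
c=cam('wrist'); I=c['img'].reshape(-1,3).astype(int); W=cloud(c).reshape(-1,3)
m=(I[:,0]>110)&(I[:,1]<80)&(I[:,2]<80)&(W[:,2]>.2)&(W[:,2]<.36)&(abs(W[:,0]-.63)<.05)&(abs(W[:,1]-.04)<.06); q=W[m]
print(len(q),q.min(0),q.max(0)); q=q[np.argsort(q[:,1])]; print(q[::max(1,len(q)//14)].round(4))
a=c['img'][130:330,220:500]; cv2.imwrite('pics/w11c.png',cv2.resize(a[:,:,::-1],None,fx=2.8,fy=2.8,interpolation=cv2.INTER_CUBIC))
c=cam('scene'); I=c['img'].reshape(-1,3).astype(int); W=cloud(c).reshape(-1,3)
a=c['img'][90:260,220:380]; cv2.imwrite('pics/s11c.png',cv2.resize(a[:,:,::-1],None,fx=3.5,fy=3.5,interpolation=cv2.INTER_CUBIC))
```

```text
543 [0.63173218 0.01001054 0.29789099] [0.64169286 0.04670129 0.34079733]
[[0.6365 0.01   0.2979]
 [0.6379 0.016  0.3057]
 [0.6381 0.0189 0.3048]
 [0.6384 0.0214 0.305 ]
 [0.635  0.0235 0.3044]
 [0.6395 0.0257 0.3036]
 [0.6359 0.0272 0.3036]
 [0.6337 0.029  0.3013]
 [0.6376 0.0306 0.3032]
 [0.6398 0.0322 0.3016]
 [0.6375 0.0335 0.3028]
 [0.6383 0.0348 0.301 ]
 [0.641  0.0377 0.312 ]
 [0.6386 0.0433 0.2996]
 [0.6372 0.0464 0.3257]]
```

View pics/w11c.png

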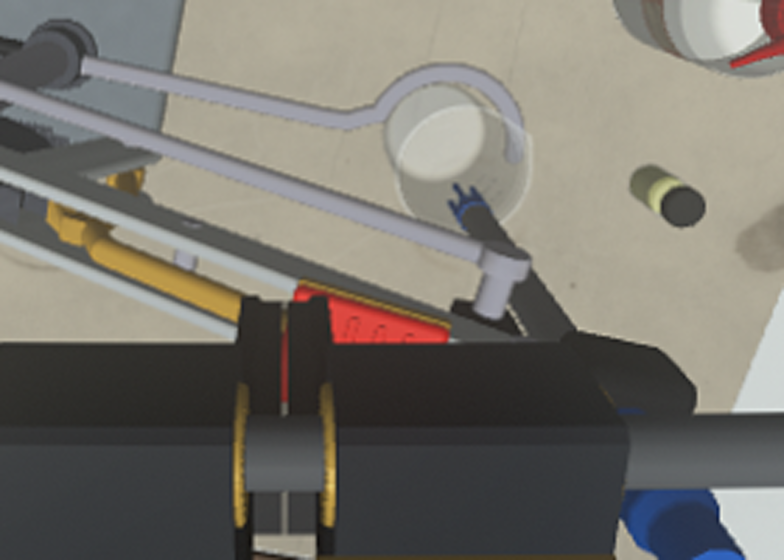

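View pics/s11c.png

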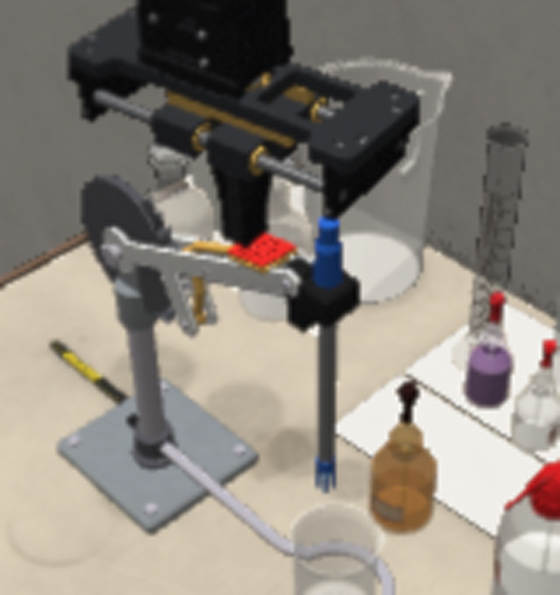

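```bash
python3 -m pendant '[{"rx":0,"ry":0,"rz":0,"tx":0,"ty":0,"tz":-5,"jaw":0},{"rx":0,"ry":0,"rz":0,"tx":0,"ty":0,"tz":-8,"jaw":0},{"rx":0,"ry":0,"rz":0,"tx":0,"ty":0,"tz":-8,"jaw":0},{"rx":0,"ry":0,"rz":0,"tx":-0.8,"ty":3.9,"tz":-2,"jaw":0},{"rx":0,"ry":0,"rz":0,"tx":0,"ty":0,"tz":0,"jaw":0},{"rx":0,"ry":0,"rz":0,"tx":0,"ty":0,"tz":0,"jaw":0}]'
python3 - <<'E'
from h import *
c=cam('scene')
o=env.get_obs();print(o['tool_pos'],o['tool_rot'],o['force'])
a=c['img'][90:260,220:380]; cv2.imwrite('pics/s12c.png',cv2.resize(a[:,:,::-1],None,fx=3.5,fy=3.5,interpolation=cv2.INTER_CUBIC))
E
```

```text
time_s: 12.33
tool_pos: [0.6274, 0.0419, 0.3363]
tool_rot: [-179.3, 0.1, 11.4]
force: [0.3, 0.5, -0.7]
grip_width: 0.0005
[0.62727462 0.04212575 0.3360778 ] [-1.79281566e+02  1.32753066e-01  1.13748442e+01] [0.17497565 0.3868501  0.37937624]
```

View pics/s12c.png

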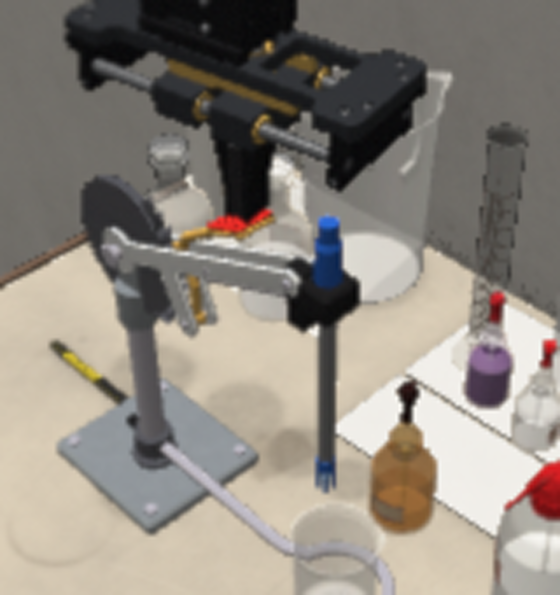

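```bash
python3 -m pendant '[{"rx":0,"ry":0,"rz":0,"tx":0,"ty":0,"tz":2.5,"jaw":0},{"rx":0,"ry":0,"rz":0,"tx":-0.2,"ty":0.8,"tz":2.5,"jaw":0},{"rx":0,"ry":0,"rz":0,"tx":-0.2,"ty":0.8,"tz":2.5,"jaw":0},{"rx":0,"ry":0,"rz":0,"tx":-0.2,"ty":0.8,"tz":2.5,"jaw":0},{"rx":0,"ry":0,"rz":0,"tx":-0.2,"ty":0.8,"tz":2.5,"jaw":0},{"rx":0,"ry":0,"rz":0,"tx":-0.2,"ty":0.8,"tz":2.5,"jaw":0},{"rx":0,"ry":0,"rz":0,"tx":0,"ty":0,"tz":0,"jaw":0}]'
python3 -m pendant '[{"rx":0,"ry":0,"rz":0,"tx":-0.2,"ty":0.8,"tz":2.5,"jaw":0},{"rx":0,"ry":0,"rz":0,"tx":-0.2,"ty":0.8,"tz":2.5,"jaw":0},{"rx":0,"ry":0,"rz":0,"tx":0,"ty":0,"tz":0,"jaw":0}]'
python3 - <<'E'
from h import *
c=cam('scene')
o=env.get_obs();print(o['tool_pos'],o['tool_rot'],o['force'])
a=c['img'][90:260,220:380]; cv2.imwrite('pics/s13c.png',cv2.resize(a[:,:,::-1],None,fx=3.5,fy=3.5,interpolation=cv2.INTER_CUBIC))
c=cam('wrist','w13.png')
E
```

```text
time_s: 12.97
tool_pos: [0.6277, 0.0335, 0.3254]
tool_rot: [-179.7, -0.1, 11.1]
force: [-4.4, -7.8, 15.1]
grip_width: 0.0006
time_s: 13.22
tool_pos: [0.6278, 0.0317, 0.3232]
tool_rot: [-179.8, -0.2, 11.1]
force: [-6.1, -7.8, 24.2]
grip_width: 0.0002
[0.62783645 0.03183147 0.32324034] [-179.78803231   -0.24426547   11.09919472] [-7.00259057 -8.78596985 23.39403985]
```

View pics/s13c.png

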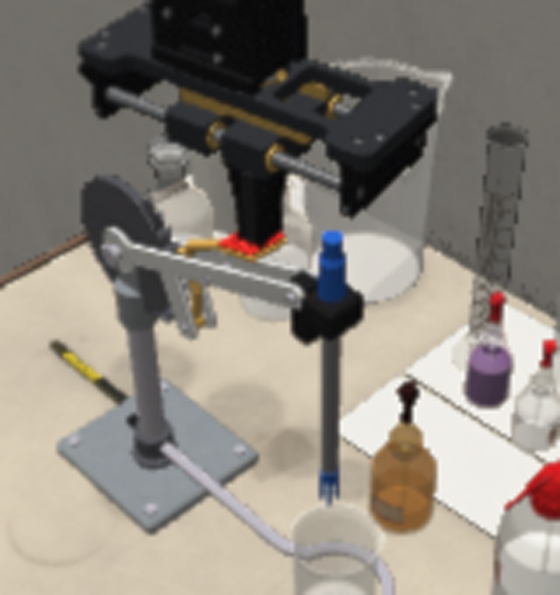

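View pics/w13.png

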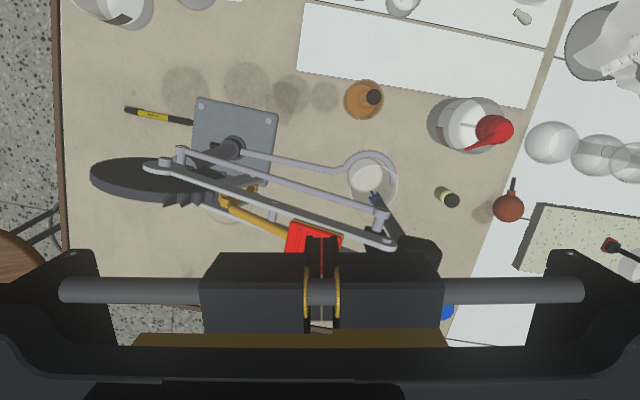

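```bash
python3 -m pendant '[{"rx":0,"ry":0,"rz":0,"tx":0,"ty":0,"tz":-6,"jaw":0},{"rx":0,"ry":0,"rz":0,"tx":0,"ty":0,"tz":-15,"jaw":0},{"rx":0,"ry":0,"rz":0,"tx":0,"ty":0,"tz":-30,"jaw":0},{"rx":0,"ry":0,"rz":0,"tx":0,"ty":0,"tz":-30,"jaw":0},{"rx":0,"ry":0,"rz":0,"tx":-30,"ty":0,"tz":0,"jaw":0},{"rx":0,"ry":0,"rz":0,"tx":-35,"ty":0,"tz":0,"jaw":0},{"rx":0,"ry":0,"rz":0,"tx":-20,"ty":0,"tz":0,"jaw":0},{"rx":0,"ry":0,"rz":0,"tx":0,"ty":0,"tz":0,"jaw":0},{"rx":0,"ry":0,"rz":0,"tx":0,"ty":0,"tz":0,"jaw":0}]'
python3 - <<'E'
from h import *
c=cam('wrist','w14.png'); I=c['img'].reshape(-1,3).astype(int); W=cloud(c).reshape(-1,3)
m=(I[:,0]>130)&(I[:,1]<70)&(I[:,2]<70)&(W[:,2]>.2)&(W[:,2]<.36)&(abs(W[:,1]-.04)<.07); q=W[m]
if len(q): print(len(q),(q.min(0)+q.max(0))/2,q.min(0),q.max(0));u,s,vt=np.linalg.svd(q-q.mean(0));print(vt[2],np.median(q,0))
o=env.get_obs();print(o['tool_pos'],o['tool_rot'],o['force'])
a=c['img'][0:220,50:410]; cv2.imwrite('pics/w14c.png',cv2.resize(a[:,:,::-1],None,fx=2.2,fy=2.2,interpolation=cv2.INTER_CUBIC))
c=cam('scene','s14.png')
a=c['img'][90:260,220:380]; cv2.imwrite('pics/s14c.png',cv2.resize(a[:,:,::-1],None,fx=3.5,fy=3.5,interpolation=cv2.INTER_CUBIC))
E
```

```text
time_s: 14.07
tool_pos: [0.5435, 0.019, 0.398]
tool_rot: [-179.3, 0.0, 11.4]
force: [0.9, -0.0, -1.4]
grip_width: 0.0006
1494 [0.62727859 0.03999761 0.30612796] [0.61347251 0.02407854 0.29946779] [0.64108467 0.05591668 0.31278814]
[0.01447999 0.31414587 0.9492643 ] [0.6275986  0.03960354 0.30694573]
[0.54411356 0.01917513 0.39760799] [-1.79303770e+02  4.95997588e-02  1.13877896e+01] [-0.0083734   0.20655565 -0.18155494]
```

View pics/w14c.png

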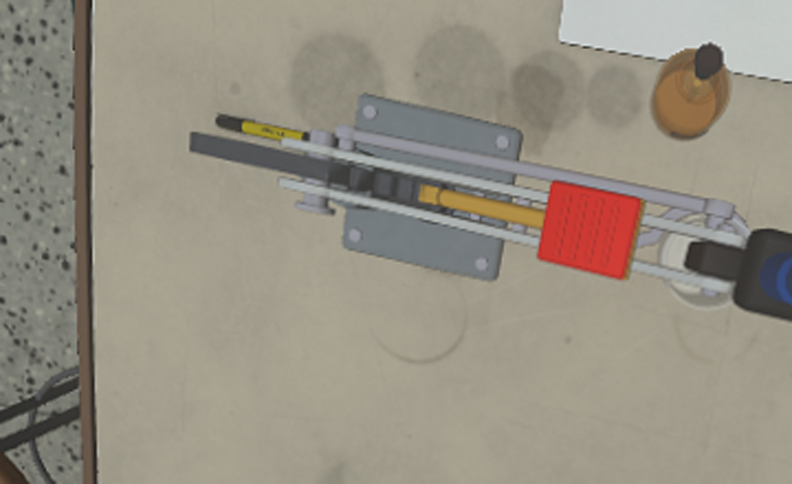

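View pics/s14c.png

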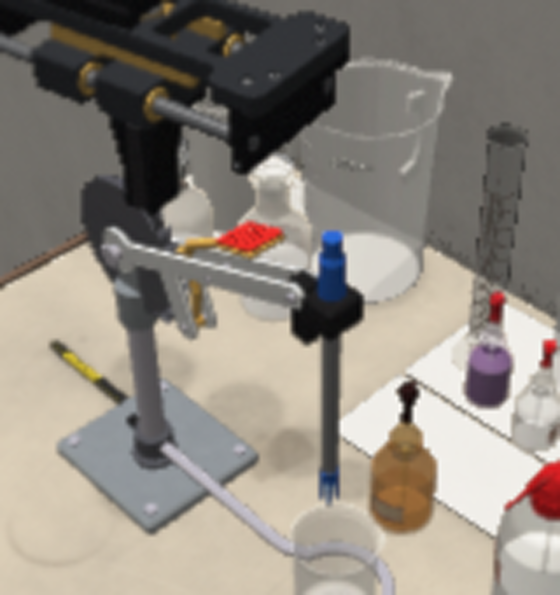

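```bash
python3 -m pendant '[{"rx":0,"ry":0,"rz":0,"tx":21.6,"ty":-1.2,"tz":0,"jaw":0},{"rx":0,"ry":0,"rz":0,"tx":21.6,"ty":-1.2,"tz":0,"jaw":0},{"rx":0,"ry":0,"rz":0,"tx":21.6,"ty":-1.2,"tz":0,"jaw":0},{"rx":0,"ry":0,"rz":0,"tx":21.6,"ty":-1.2,"tz":0,"jaw":0},{"rx":0,"ry":0,"rz":0,"tx":0,"ty":0,"tz":20,"jaw":0},{"rx":0,"ry":0,"rz":0,"tx":0,"ty":0,"tz":25,"jaw":0},{"rx":0,"ry":0,"rz":0,"tx":0,"ty":0,"tz":15,"jaw":0},{"rx":0,"ry":0,"rz":0,"tx":0,"ty":0,"tz":4,"jaw":0},{"rx":0,"ry":0,"rz":0,"tx":0,"ty":0,"tz":0,"jaw":0},{"rx":0,"ry":0,"rz":0,"tx":0,"ty":0,"tz":0,"jaw":0},{"rx":0,"ry":0,"rz":0,"tx":0,"ty":0,"tz":0,"jaw":0}]'
```

```text
time_s: 15.08
tool_pos: [0.6284, 0.0421, 0.3351]
tool_rot: [-179.3, -0.1, 11.4]
force: [0.1, 0.2, 0.7]
grip_width: 0.0005
```

```bash
python3 -m pendant '[{"rx":0,"ry":0,"rz":0,"tx":-1.2,"ty":1.5,"tz":4,"jaw":0},{"rx":0,"ry":0,"rz":0,"tx":0,"ty":0,"tz":4,"jaw":0},{"rx":0,"ry":0,"rz":0,"tx":0,"ty":0,"tz":2,"jaw":0},{"rx":0,"ry":0,"rz":0,"tx":-0.3,"ty":1.7,"tz":2,"jaw":0},{"rx":0,"ry":0,"rz":0,"tx":0,"ty":0,"tz":0,"jaw":0}]'
python3 -m pendant '[{"rx":0,"ry":0,"rz":0,"tx":-0.3,"ty":1.7,"tz":2,"jaw":0},{"rx":0,"ry":0,"rz":0,"tx":-0.3,"ty":1.7,"tz":2,"jaw":0},{"rx":0,"ry":0,"rz":0,"tx":0,"ty":0,"tz":0,"jaw":0}]'
python3 -m pendant '[{"rx":0,"ry":0,"rz":0,"tx":-0.3,"ty":1.7,"tz":2,"jaw":0},{"rx":0,"ry":0,"rz":0,"tx":-0.3,"ty":1.7,"tz":2,"jaw":0},{"rx":0,"ry":0,"rz":0,"tx":0,"ty":0,"tz":0,"jaw":0}]'
```

```text
time_s: 15.5
tool_pos: [0.6268, 0.0391, 0.3231]
tool_rot: [-179.2, -0.0, 11.4]
force: [-1.3, 1.3, 5.0]
grip_width: 0.0002
time_s: 15.75
tool_pos: [0.6268, 0.0346, 0.3199]
tool_rot: [-179.4, -0.1, 11.4]
force: [-1.3, -1.7, 6.3]
grip_width: 0.0002
time_s: 16.0
tool_pos: [0.6272, 0.0301, 0.3152]
tool_rot: [-179.4, -0.1, 11.3]
force: [-1.3, -1.8, 5.0]
grip_width: 0.0002
```

```bash
python3 -m pendant '[{"rx":0,"ry":0,"rz":0,"tx":-0.3,"ty":1.7,"tz":2,"jaw":0},{"rx":0,"ry":0,"rz":0,"tx":-0.3,"ty":1.7,"tz":2,"jaw":0},{"rx":0,"ry":0,"rz":0,"tx":0,"ty":0,"tz":0,"jaw":0}]'
python3 -m pendant '[{"rx":0,"ry":0,"rz":0,"tx":-0.3,"ty":1.4,"tz":2,"jaw":0},{"rx":0,"ry":0,"rz":0,"tx":0,"ty":0,"tz":0,"jaw":0}]'
python3 - <<'E'
from h import *
c=cam('wrist','w15.png');I=c['img']
a=c['img'][120:320,180:500]; cv2.imwrite('pics/w15c.png',cv2.resize(a[:,:,::-1],None,fx=2.4,fy=2.4,interpolation=cv2.INTER_CUBIC))
c=cam('scene')
a=c['img'][90:260,220:380]; cv2.imwrite('pics/s15c.png',cv2.resize(a[:,:,::-1],None,fx=3.5,fy=3.5,interpolation=cv2.INTER_CUBIC))
E
```

```text
time_s: 16.25
tool_pos: [0.6274, 0.0272, 0.3109]
tool_rot: [-179.4, -0.1, 11.3]
force: [-1.3, -1.3, 6.4]
grip_width: 0.0007
time_s: 16.42
tool_pos: [0.6274, 0.0263, 0.3092]
tool_rot: [-179.4, -0.1, 11.4]
force: [-0.8, -1.3, 6.2]
grip_width: 0.0004
```

View pics/w15c.png

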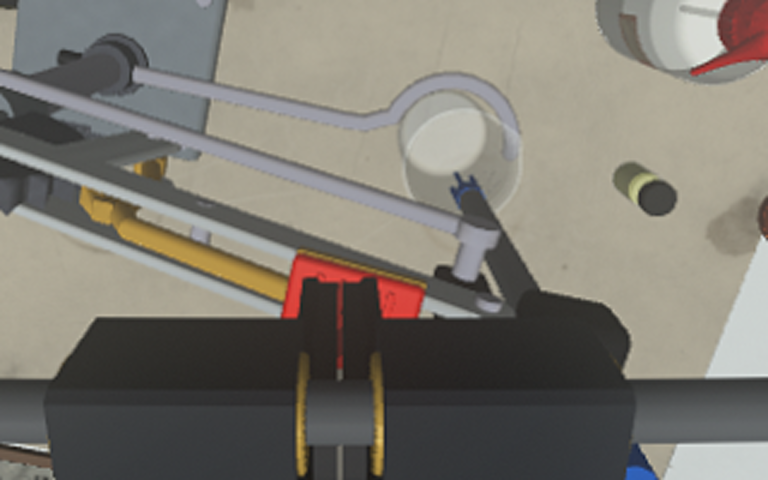

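View pics/s15c.png

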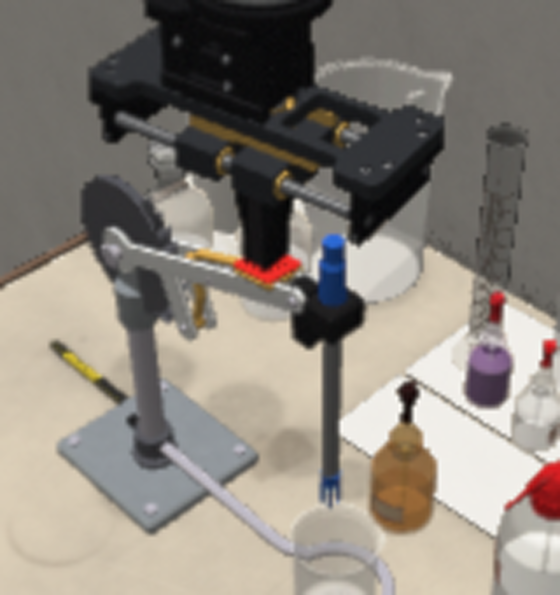

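```bash
python3 -m pendant '[{"rx":0,"ry":0,"rz":0,"tx":-0.3,"ty":1.3,"tz":2.5,"jaw":0},{"rx":0,"ry":0,"rz":0,"tx":-0.3,"ty":1.3,"tz":2.5,"jaw":0},{"rx":0,"ry":0,"rz":0,"tx":-0.3,"ty":1.3,"tz":2.5,"jaw":0}]'
python3 -m pendant '[{"rx":0,"ry":0,"rz":0,"tx":-0.3,"ty":1.3,"tz":2.9,"jaw":0},{"rx":0,"ry":0,"rz":0,"tx":-0.3,"ty":1.2,"tz":2.9,"jaw":0},{"rx":0,"ry":0,"rz":0,"tx":-0.2,"ty":1.1,"tz":2.9,"jaw":0}]'
```

```text
time_s: 16.77
tool_pos: [0.6273, 0.0229, 0.3021]
tool_rot: [-179.3, -0.1, 11.4]
force: [-1.3, -0.2, 7.1]
grip_width: 0.0001
time_s: 17.02
tool_pos: [0.6273, 0.0195, 0.2932]
tool_rot: [-179.3, -0.1, 11.4]
force: [-1.2, -0.3, 7.7]
grip_width: 0.0002
```

```bash
python3 -m pendant '[{"rx":0,"ry":0,"rz":0,"tx":-0.2,"ty":1,"tz":3,"jaw":0},{"rx":0,"ry":0,"rz":0,"tx":-0.2,"ty":1,"tz":3,"jaw":0},{"rx":0,"ry":0,"rz":0,"tx":-0.2,"ty":0.9,"tz":3,"jaw":0},{"rx":0,"ry":0,"rz":0,"tx":-0.2,"ty":0.9,"tz":3,"jaw":0},{"rx":0,"ry":0,"rz":0,"tx":-0.2,"ty":0.8,"tz":3,"jaw":0}]'
python3 -m pendant '[{"rx":0,"ry":0,"rz":0,"tx":-0.1,"ty":0.7,"tz":3,"jaw":0},{"rx":0,"ry":0,"rz":0,"tx":-0.1,"ty":0.7,"tz":3,"jaw":0},{"rx":0,"ry":0,"rz":0,"tx":-0.1,"ty":0.6,"tz":3,"jaw":0},{"rx":0,"ry":0,"rz":0,"tx":-0.1,"ty":0.6,"tz":3,"jaw":0},{"rx":0,"ry":0,"rz":0,"tx":-0.1,"ty":0.5,"tz":3,"jaw":0}]'
python3 - <<'E'
from h import *
c=cam('wrist')
a=c['img'][120:320,180:500]; cv2.imwrite('pics/w16c.png',cv2.resize(a[:,:,::-1],None,fx=2.4,fy=2.4,interpolation=cv2.INTER_CUBIC))
E
```

```text
time_s: 17.43
tool_pos: [0.6272, 0.015, 0.2782]
tool_rot: [-179.3, -0.1, 11.4]
force: [-1.0, -0.1, 7.8]
grip_width: 0.0004
time_s: 17.85
tool_pos: [0.6272, 0.0118, 0.2631]
tool_rot: [-179.3, -0.1, 11.4]
force: [-1.6, -0.5, 8.3]
grip_width: 0.0004
```

View pics/w16c.png

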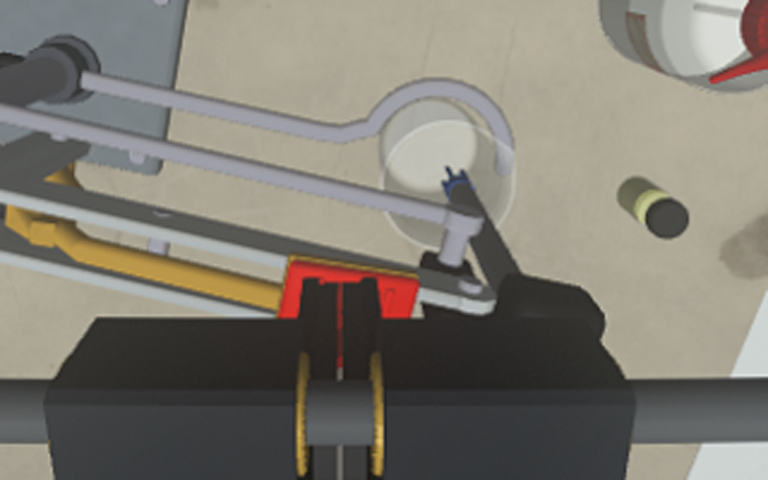

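```bash
python3 -m pendant '[{"rx":0,"ry":0,"rz":0,"tx":-0.1,"ty":0.4,"tz":3,"jaw":0},{"rx":0,"ry":0,"rz":0,"tx":-0.1,"ty":0.3,"tz":3,"jaw":0},{"rx":0,"ry":0,"rz":0,"tx":0,"ty":0.3,"tz":3,"jaw":0},{"rx":0,"ry":0,"rz":0,"tx":0,"ty":0.2,"tz":3,"jaw":0},{"rx":0,"ry":0,"rz":0,"tx":0,"ty":0.2,"tz":3,"jaw":0}]'
python3 -m pendant '[{"rx":0,"ry":0,"rz":0,"tx":0,"ty":0.1,"tz":3,"jaw":0},{"rx":0,"ry":0,"rz":0,"tx":0,"ty":0,"tz":3,"jaw":0},{"rx":0,"ry":0,"rz":0,"tx":0,"ty":0,"tz":3,"jaw":0}]'
python3 -m pendant '[{"rx":0,"ry":0,"rz":0,"tx":0,"ty":0,"tz":2,"jaw":0},{"rx":0,"ry":0,"rz":0,"tx":0,"ty":0,"tz":2,"jaw":0}]'
```

```text
time_s: 18.32
tool_pos: [0.6272, 0.0102, 0.248]
tool_rot: [-179.4, -0.1, 11.4]
force: [-1.4, -1.8, 7.5]
grip_width: 0.0005
time_s: 18.57
tool_pos: [0.6272, 0.0099, 0.2389]
tool_rot: [-179.4, -0.1, 11.4]
force: [-1.7, -0.8, 8.0]
grip_width: 0.0005
time_s: 18.73
tool_pos: [0.6272, 0.01, 0.2348]
tool_rot: [-179.4, -0.1, 11.4]
force: [-1.2, -1.8, 7.4]
grip_width: 0.0002
```

Tip z is at about 0.221; I continue in small steps while watching the force.

```bash
python3 -m pendant '[{"rx":0,"ry":0,"rz":0,"tx":0,"ty":-0.1,"tz":1.5,"jaw":0},{"rx":0,"ry":0,"rz":0,"tx":0,"ty":-0.1,"tz":1.5,"jaw":0}]'
python3 -m pendant '[{"rx":0,"ry":0,"rz":0,"tx":0,"ty":-0.1,"tz":1,"jaw":0},{"rx":0,"ry":0,"rz":0,"tx":0,"ty":-0.1,"tz":1,"jaw":0}]'
python3 -m pendant '[{"rx":0,"ry":0,"rz":0,"tx":0,"ty":-0.1,"tz":1,"jaw":0},{"rx":0,"ry":0,"rz":0,"tx":0,"ty":0,"tz":0,"jaw":0}]'
```

```text
time_s: 18.9
tool_pos: [0.6272, 0.0101, 0.2319]
tool_rot: [-179.4, -0.1, 11.4]
force: [-1.7, -1.5, 7.5]
grip_width: 0.0006
time_s: 19.07
tool_pos: [0.6272, 0.0102, 0.2299]
tool_rot: [-179.4, -0.1, 11.3]
force: [-1.2, -2.4, 7.9]
grip_width: 0.0003
time_s: 19.23
tool_pos: [0.6272, 0.0103, 0.2287]
tool_rot: [-179.4, -0.1, 11.3]
force: [-0.3, -2.9, 6.5]
grip_width: 0.0002
```

```bash
python3 -m pendant '[{"rx":0,"ry":0,"rz":0,"tx":0,"ty":-0.1,"tz":1,"jaw":0},{"rx":0,"ry":0,"rz":0,"tx":0,"ty":-0.1,"tz":1,"jaw":0}]'
python3 -m pendant '[{"rx":0,"ry":0,"rz":0,"tx":0,"ty":-0.1,"tz":1,"jaw":0},{"rx":0,"ry":0,"rz":0,"tx":0,"ty":-0.1,"tz":1,"jaw":0}]'
python3 -m pendant '[{"rx":0,"ry":0,"rz":0,"tx":0,"ty":0,"tz":0,"jaw":0}]'
python3 - <<'E'
from h import *
c=cam('wrist','w17.png')
a=c['img'][120:320,180:500]; cv2.imwrite('pics/w17c.png',cv2.resize(a[:,:,::-1],None,fx=2.4,fy=2.4,interpolation=cv2.INTER_CUBIC))
c=cam('scene')
a=c['img'][90:290,220:380]; cv2.imwrite('pics/s17c.png',cv2.resize(a[:,:,::-1],None,fx=3,fy=3,interpolation=cv2.INTER_CUBIC))
E
```

```text
time_s: 19.4
tool_pos: [0.6273, 0.0102, 0.2272]
tool_rot: [-179.4, -0.1, 11.3]
force: [-2.1, -2.5, 10.3]
grip_width: 0.0006
time_s: 19.57
tool_pos: [0.6275, 0.01, 0.2265]
tool_rot: [-179.5, -0.1, 11.3]
force: [-3.8, -3.5, 14.8]
grip_width: 0.0006
time_s: 19.65
tool_pos: [0.6275, 0.01, 0.2267]
tool_rot: [-179.5, -0.1, 11.3]
force: [-2.7, -2.7, 13.7]
grip_width: 0.0007
```

View pics/s17c.png

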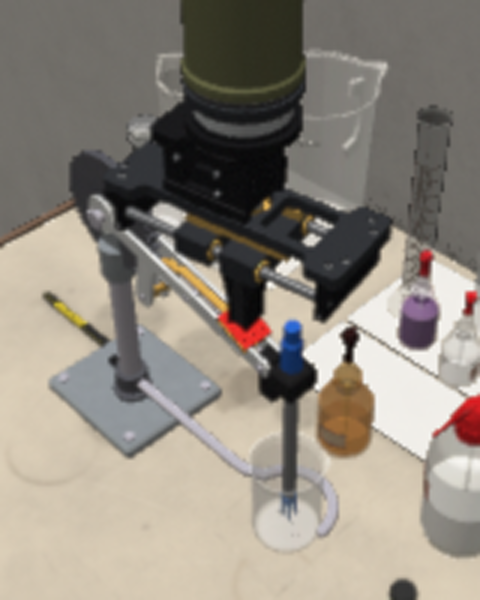

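View pics/w17c.png

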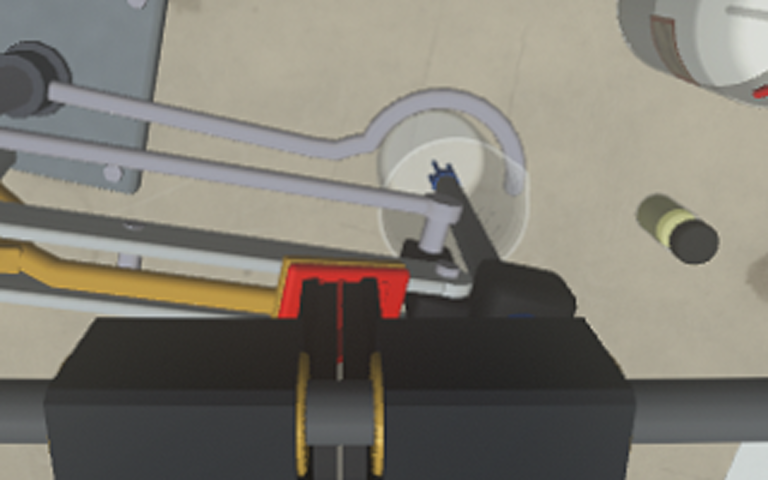

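```bash
python3 -m pendant '[{"rx":0,"ry":0,"rz":0,"tx":0,"ty":0,"tz":1,"jaw":0},{"rx":0,"ry":0,"rz":0,"tx":0,"ty":0,"tz":0,"jaw":0},{"rx":0,"ry":0,"rz":0,"tx":0,"ty":0,"tz":0,"jaw":0}]'
python3 -m pendant '[{"rx":0,"ry":0,"rz":0,"tx":0,"ty":0,"tz":-3,"jaw":0},{"rx":0,"ry":0,"rz":0,"tx":0,"ty":-0.3,"tz":-4,"jaw":0},{"rx":0,"ry":0,"rz":0,"tx":0,"ty":-0.5,"tz":-4,"jaw":0},{"rx":0,"ry":0,"rz":0,"tx":0,"ty":-0.5,"tz":-4,"jaw":0},{"rx":0,"ry":0,"rz":0,"tx":0,"ty":-0.5,"tz":-4,"jaw":0},{"rx":0,"ry":0,"rz":0,"tx":0,"ty":0,"tz":-6,"jaw":0},{"rx":0,"ry":0,"rz":0,"tx":0,"ty":0,"tz":-10,"jaw":0},{"rx":0,"ry":0,"rz":0,"tx":0,"ty":0,"tz":-30,"jaw":0},{"rx":0,"ry":0,"rz":0,"tx":0,"ty":0,"tz":-40,"jaw":0},{"rx":0,"ry":0,"rz":0,"tx":0,"ty":0,"tz":-40,"jaw":0},{"rx":0,"ry":0,"rz":0,"tx":-30,"ty":0,"tz":-20,"jaw":0},{"rx":0,"ry":0,"rz":0,"tx":-35,"ty":0,"tz":0,"jaw":0},{"rx":0,"ry":0,"rz":0,"tx":-35,"ty":0,"tz":0,"jaw":0},{"rx":0,"ry":0,"rz":0,"tx":0,"ty":0,"tz":0,"jaw":0},{"rx":0,"ry":0,"rz":0,"tx":0,"ty":0,"tz":0,"jaw":0}]'
python3 - <<'E'
from h import *
c=cam('wrist','w18.png'); I=c['img'].reshape(-1,3).astype(int); W=cloud(c).reshape(-1,3)
m=(I[:,0]>130)&(I[:,1]<70)&(I[:,2]<70)&(W[:,2]>.15)&(W[:,2]<.36)&(abs(W[:,1]-.02)<.07)&(abs(W[:,0]-.627)<.04); q=W[m]
if len(q): print(len(q),(q.min(0)+q.max(0))/2,q.min(0),q.max(0));u,s,vt=np.linalg.svd(q-q.mean(0));print(vt[2],np.median(q,0))
o=env.get_obs();print(o['tool_pos'],o['tool_rot'],o['force'])
c=cam('scene','s18.png')
a=c['img'][90:290,220:380]; cv2.imwrite('pics/s18c.png',cv2.resize(a[:,:,::-1],None,fx=3,fy=3,interpolation=cv2.INTER_CUBIC))
cam('top','t18.png')
E
```

```text
time_s: 20.0
tool_pos: [0.6275, 0.01, 0.2264]
tool_rot: [-179.5, -0.2, 11.3]
force: [-3.4, -3.8, 15.7]
grip_width: 0.0002
time_s: 21.25
tool_pos: [0.5274, -0.0088, 0.3884]
tool_rot: [-179.4, 0.0, 11.3]
force: [1.1, 0.3, 0.9]
grip_width: -0.0
996 [0.62681889 0.02026316 0.23146361] [0.61320796 0.00399212 0.22717553] [0.64042982 0.03653421 0.23575169]
[-0.00459264  0.17727025 -0.9841515 ] [0.6270407  0.02039952 0.23195154]
[ 0.52848366 -0.00846608  0.38806079] [-1.79338458e+02 -3.58360748e-03  1.13620584e+01] [ 0.09935245  0.20570787 -0.30434016]
```

View pics/s18c.png

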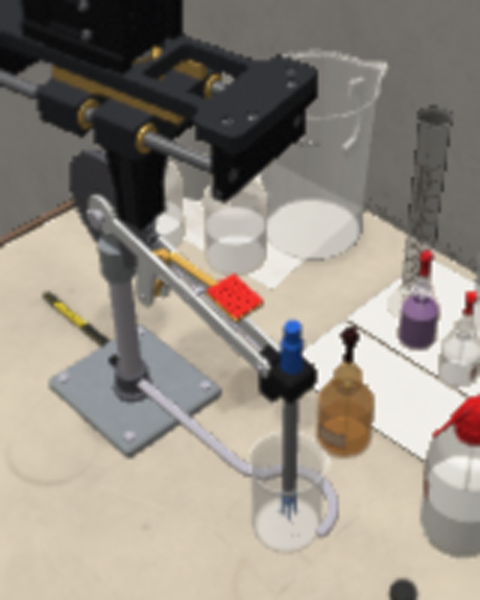

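View pics/w18.png

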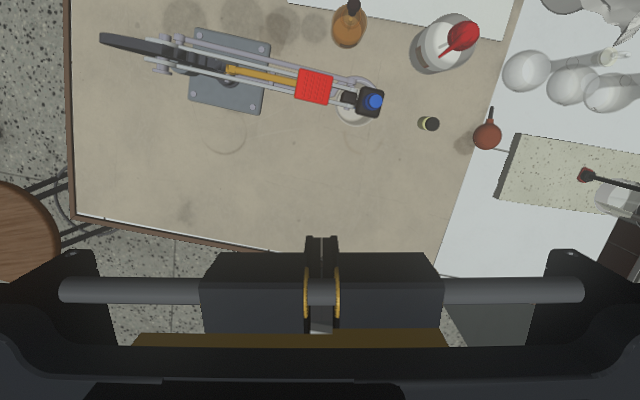

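View pics/t18.png

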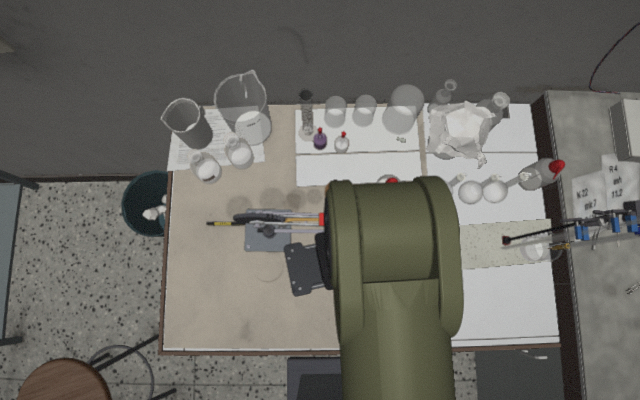

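Run:
```python
from h import *
for n in ['wrist','scene']:
    c=cam(n); W=cloud(c).reshape(-1,3); I=c['img'].reshape(-1,3).astype(int)
    m=(I[:,2]>110)&(I[:,0]<70)&(W[:,2]>.15)&(abs(W[:,0]-.625)<.03)&(abs(W[:,1]+.04)<.03); q=W[m]; print(n,len(q),np.median(q,0),np.percentile(q[:,2],98))
    if n=='scene':
        a=c['img'][215:285,290:350]; cv2.imwrite('pics/s19.png',cv2.resize(a[:,:,::-1],None,fx=8,fy=8,interpolation=cv2.INTER_CUBIC))
        print(proj(c,[[.6255,-.038,.0],[.625,-.039,.022]]))
    I=c['img'].copy(); W=W.reshape(400,640,3)
```

```text
wrist 190 [ 0.62442422 -0.03915036  0.24104099] 0.2425647218584698
scene 33 [ 0.62032643 -0.04308486  0.22892011] 0.24035591019331415
[[315.20609693 264.99027678]
 [315.44958238 260.14294586]]
```

View pics/s19.png

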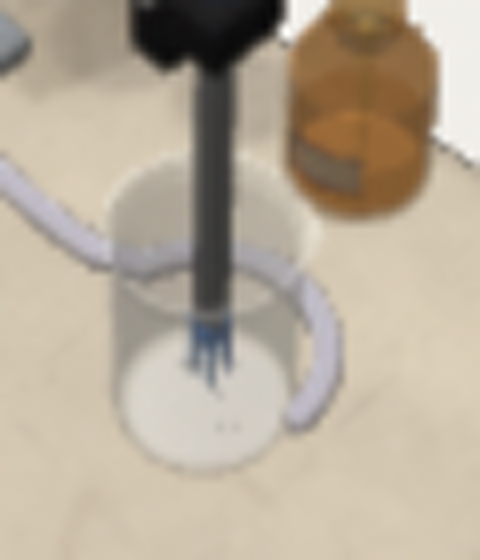

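```bash
python3 -c "
from cell import env
print(env.sign_off())"
```

```text
the job is handed in; nothing more can be done
None
```

The job is handed in: the beaker is home in the rod stop, and the arm is down with the electrode in the beaker. There was no verdict from the system, so this rests on my own measurements. It took about 21 s of the 54 s allowed.

**Beaker:** I pushed it with two open fingertips, about 30 mm above the bench, in a straight slide into the stop. It ended about 1 mm from its place. The force reading never rose above about 1 N, so I never felt it touch the rod; I stopped on the camera position.

**Arm:**
- **First two presses:** I backed off both. On the first, the fingers ended up on the post-side edge of the pad. On the second, pressing at its outer end, the force rose to 24 N and the arm went down about 0.08 rad, against a limit of 45 N.
- **Third press:** following the pad's arc, the arm came down at 6–8 N. The force rose to about 15 N at the stop.

**Last checks:**

| Check | Measured | Expected |
|---|---|---|
| Height of blue cap top | 0.241–0.2425 m | 0.241 m at the stop |
| Slope of thumb pad | −0.18 rad | −0.19 rad with arm down and pawl home |
| Beaker foot vs. projected seat in the scene image | within about 1 pixel | same point |

- **Pawl:** I judged it sprung back from the pad's slope and height, not from seeing its hook in the teeth.
- **Bottles and vial:** they look unmoved in the images, but I did not re-measure their positions.
- **Hand:** clear above the stand, reading about zero force.

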